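# Fetch the tea tongs from behind the tea caddies

## Robot

A 7-joint arm with a two-finger parallel gripper is mounted at the origin on the work surface. World frame = base frame: x ahead of the robot, y to its left, z up, the work surface at z = 0. Lengths are in m, angles in rad, forces in N, time in s.
With the tool pointing down it reaches from about 0.4 to 0.85 m from the base axis. Payload 10.4 kg.
Tool frame: the origin (TCP) lies at the very end of the fingers, on their centre line; the grasp point (between the pads) lies 19 mm behind it; x points along the fingers, z is the direction in which the jaws open and shut, and the axes are right-handed (so a half turn about x gives the same grasp; the last joint's range is limited). The gripper opens to 85 mm and grips with 20 to 120 N. Pads are 22 mm wide; open, the fingers measure 114 mm over their backs; the gripper's body (76 mm by 85 mm) begins 54 mm behind the grasp point. The pads swing forward as they close: fully open they stand 13 mm farther back than shut.
Start: joints at [-0.023, 0.332, -0.065, 1.46, 0.022, 1.35, -0.088], TCP at [0.625, 0, 0.231] pointing down, gripper open.
Joint ranges: [-2.6, 2.6], [-0.5, 2.12], [-1.47, 1.34], [0.16, 2.42], [-1.27, 4.41], [0.06, 2.06], [-2.6, 2.6]. Speed limits (rad/s): [2.22, 2.22, 2.79, 2.79, 3.14, 3.14, 3.14].

## Interface

Orientations are given as a unit quaternion [x, y, z, w].
In Python, from workcell import readout, camera, manip gives the robot as it stands.
- The arm moves only by the shell command python3 -m inch 'ROWS' [FORCE]. ROWS is JSON, a list of rows, each a list of 3 entries, a list of its own where there are three numbers: the turn, a rotation vector about the tool's x, y, z in degrees, then the shift along the tool's x, y, z in mm, then the closure, from 0 (fully open) to 1 (shut). In form: [[[wx, wy, wz], [dx, dy, dz], hand], ...]. A call has 1 to 10 rows; each row is the pose to reach, as a shift and turn from the pose measured when the call began, along the tool's axes at that moment; what a row does not reach only later rows make up. A row lasts 1/8 s, in which the tool goes at most 62.5 mm and 10.7 degrees, less where a joint would pass 70% of its speed; a pose out of reach is approached as far as the arm can. A call with a gripper value outside its range is refused whole. The fingers move at their own pace and stop on an object; FORCE is the grip in N (left out, the last holds). Time passes only in rows, so rows that repeat a pose let the fingers close. It gives the time, the measured TCP pose, the force and the opening at its end, in the units of the state.
- readout.get_obs(): the state, without advancing time (a new reading comes with each control period).
- camera(name): name is "scene" or "side" or "wrist"; returns a dict with "pixels" (384x512x3 uint8, red, green, blue), "range_z" (384x512 float32, m along the optical axis (not along the pixel's ray), 0 where there is no reading), "intrinsics" (3x3 intrinsics, pixels), "extrinsics" (4x4, takes a point from world to camera coordinates); the wrist camera has in their place "T_tool_cam" (4x4, takes a point from camera to tool coordinates, whose origin is the TCP and whose axes are the tool frame's). Camera axes: x right, y down, z forward; pixel columns grow to the right and rows downward; lengths in m; the calibration is good to about 2 mm. A picture is of the moment at which its call begins: read the wrist's pose just before it.
- manip.hand_in(): hands the job in, once; it reports no verdict.
The state is a dict: "clock": time; "joint_pos": joint angles; "joint_velocities": joint speeds; "tau": joint torques, N m; "position": TCP position; "ee_rot": TCP orientation; "ft_force": force on the tool from outside, world axes, zero at the start; "torque": the same for the moment, N m; "grip_width": opening from 0.0 (shut) to 1.0 (fully open).
Only numpy, scipy, OpenCV 4.12 (cv2) and the standard library are available. Lean on these libraries where they do the work, as an engineer would, in place of code of your own. Each camera call takes 0.05 s, during which the arm holds its last target.

## Task

The steel tea tongs lie on the turntable behind the blue and the yellow tea caddy. First stand both caddies on the bamboo side tray, then lay the tongs lengthwise, centred, on the white porcelain rest, and only then stand each caddy back on the coaster of its own colour, with no part of it hanging over the coaster's edge. Keep the caddies upright throughout, and leave the teapot and the candy box where they are.

Things in the scene. Friction and masses are not known exactly. Their poses are not given: they have to be found in the camera images.
- caddy_blue: Loose blue tin tea caddy, a closed upright cylinder 54 mm in diameter and 95 mm tall with thin brass bands, about 180 g. Origin at the centre of its underside, z up along its axis; its yaw means nothing. At the start it stands on the blue coaster.
- caddy_yellow: Loose yellow tin tea caddy, same size, shape and mass as the blue one. Origin at the centre of its underside, z up. At the start it stands on the yellow coaster, its axis about 94 mm from the blue one's.
- coaster_blue: Fixed round blue coaster on the turntable, 80 mm in diameter, 4 mm thick. Origin at the centre of its underside; its top is 4 mm above that. Home of the blue caddy.
- coaster_yellow: Fixed round yellow coaster on the turntable, 80 mm in diameter, 4 mm thick. Origin at the centre of its underside; its top is 4 mm above that. Home of the yellow caddy.
- tongs: Loose rigid steel tea tongs lying flat, 150 mm long (x), 20 mm wide (y), 14 mm high, about 70 g; two parallel arms, bow at -x, jaws at +x. Origin at the centre of the underside. Grip across both arms near the middle. At the start on the turntable behind the caddies, about 60 mm from the line through their axes and roughly parallel to it: too close to the tall caddies for a gripper's body.
- tray: Fixed bamboo side tray on the table, empty at the start, 180 mm (x) by 100 mm (y). Origin at the centre of its underside; inner floor 6 mm above that, inside 170 x 90 mm, rim 5 mm thick and 12 mm high. It lies to one side of the turntable, left or right; there is room for both caddies side by side along x.
- rest: Fixed flat white porcelain tongs rest on the table, 180 mm (x) by 50 mm (y), 8 mm thick, with a blue line at each end. Origin at the centre of its underside, top 8 mm above that. It lies on the other side of the turntable from the tray. The tongs lie along its x, jaws either way.
- turntable: Round dark teak turntable, 340 mm in diameter, its steel bearing locked: it does not turn. Origin at the centre of its underside on the table, top 36 mm above that. Its -x half, turned roughly to the robot, carries the coasters (both 100 mm to -x of centre, side by side along y), behind them the tongs along y; its +x half carries teapot and candy box.
- teapot: Loose brown clay teapot, 76 mm high, body 82 mm in diameter, about 126 mm from spout (+y) to handle (-y). Origin at the centre of its underside. A bystander on the turntable: leave it.
- candy_box: Loose eight-sided red lacquer candy box with its lid on, about 108 mm across, 60 mm high with its brass knob. Origin at the centre of its underside. A bystander on the turntable: leave it.
Not all that is in view belongs to the job. Of the things that look like the caddy_blue, the middle-sized one is meant.

How it is judged:
By the outcome, as a careful person would: the job done as asked, in the order asked, and still so for the second after the job is handed in, with the robot touching nothing.
It also fails if it takes over 128 s, if anything falls off the work surface, if the arm or the gripper's body presses on something with over 40 N, if the wrist force passes 120 N, or if a joint passes its speed limit or range.

## Working session

There is one attempt and no reset: what is moved stays moved. The work goes in short steps, Python scripts to look and compute and a shell command to move; the robot and the scene stay as the last step left them, time stands still between calls to the robot, and variables do not carry over. Pictures are saved under pics/ and viewed, and the job is handed in when it is done.

```bash
mkdir -p pics; ls; cat > h.py <<'E'
import numpy as np, cv2
from workcell import readout, camera, manip
from scipy.spatial.transform import Rotation as R
def save(c,n,crop=None,s=1):
    im=c["pixels"][:,:,::-1]
    if crop: im=im[crop[1]:crop[3],crop[0]:crop[2]]
    if s!=1: im=cv2.resize(im,None,fx=s,fy=s,interpolation=cv2.INTER_CUBIC)
    cv2.imwrite("pics/"+n+".png",im)
def pts(c,obs=None):
    K=c["intrinsics"];z=c["range_z"];v,u=np.indices(z.shape)
    P=np.stack([(u-K[0,2])/K[0,0]*z,(v-K[1,2])/K[1,1]*z,z],-1)
    if "extrinsics" in c: T=np.linalg.inv(c["extrinsics"])
    else:
        W=np.eye(4);W[:3,:3]=R.from_quat(obs["ee_rot"]).as_matrix();W[:3,3]=obs["position"];T=W@c["T_tool_cam"]
    Q=P@T[:3,:3].T+T[:3,3]; Q[z==0]=np.nan
    return Q
E
python3 - <<'E'
from h import *
o=readout.get_obs();print(o)
a=camera("scene");b=camera("side");o=readout.get_obs();w=camera("wrist")
save(a,"scene0",s=1.5);save(b,"side0",s=1.5);save(w,"wrist0",s=1.5)
np.savez("v0.npz",a=pts(a),b=pts(b),w=pts(w,o),ac=a["pixels"],bc=b["pixels"],wc=w["pixels"])
print(np.linalg.inv(a["extrinsics"]).round(3),np.linalg.inv(b["extrinsics"]).round(3),w["T_tool_cam"])
E
```

```text
pics
{'clock': 0.0, 'joint_pos': array([-0.02260878,  0.33287701, -0.06468313,  1.46097358,  0.02160606,
        1.34989619, -0.08850926]), 'joint_velocities': array([-9.07732806e-04, -5.88395484e-05, -1.62777321e-04,  1.95045288e-03,
       -2.01601801e-03, -8.08289113e-04,  2.23299823e-04]), 'tau': array([ 4.98105128e-04, -6.25449800e+01,  4.97091911e-02, -3.91610491e+01,
        1.63588714e-02,  9.83294769e-03, -6.01235030e-06]), 'position': array([ 6.24611177e-01, -1.29144747e-05,  2.30497283e-01]), 'ee_rot': array([-3.06698976e-05,  7.07621480e-01, -2.60203105e-05,  7.06591707e-01]), 'ft_force': array([ 0.18253217, -0.52603784,  0.52725753]), 'torque': array([-0.05847537,  0.01946053,  0.00635514]), 'grip_width': 0.9998521583015251}
[[-0.551  0.638 -0.537  1.092]
 [ 0.834  0.422 -0.355  0.385]
 [ 0.    -0.644 -0.765  0.85 ]
 [ 0.     0.     0.     1.   ]] [[ 0.689 -0.383  0.615 -0.238]
 [-0.725 -0.369  0.582 -0.741]
 [ 0.004 -0.847 -0.532  0.726]
 [ 0.     0.     0.     1.   ]] [[ 8.82213989e-04 -3.01684457e-01  9.53407421e-01 -1.43696605e-01]
 [-8.50938657e-04 -9.53407673e-01 -3.01683750e-01  7.70383010e-02]
 [ 9.99999249e-01 -5.45141606e-04 -1.09782455e-03 -5.49350589e-04]
 [ 0.00000000e+00  0.00000000e+00  0.00000000e+00  1.00000000e+00]]
```

View pics/scene0.png

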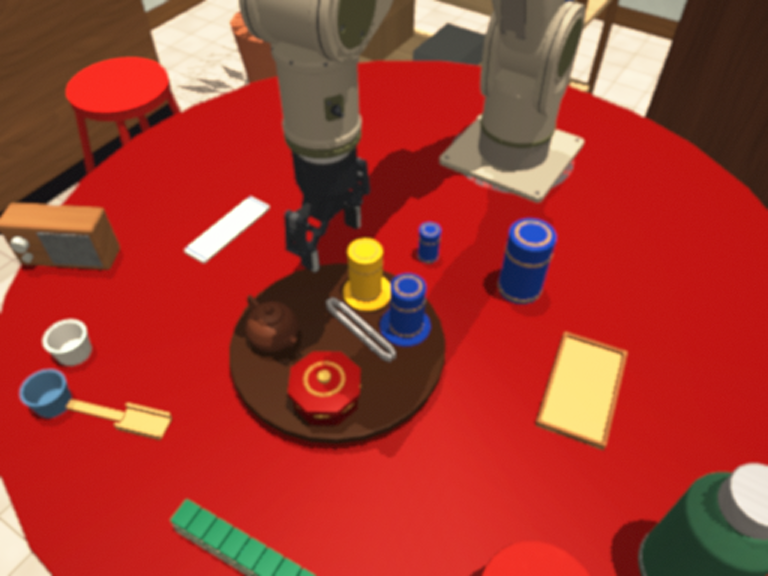

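View pics/side0.png

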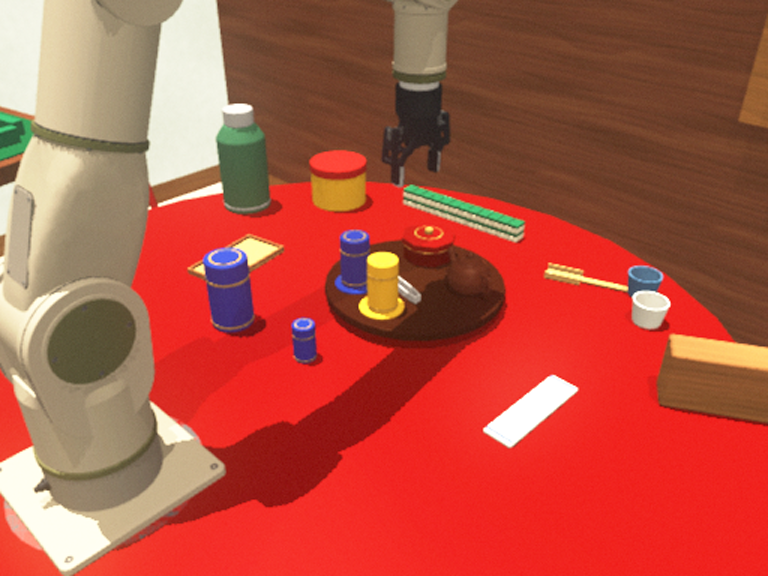

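View pics/wrist0.png

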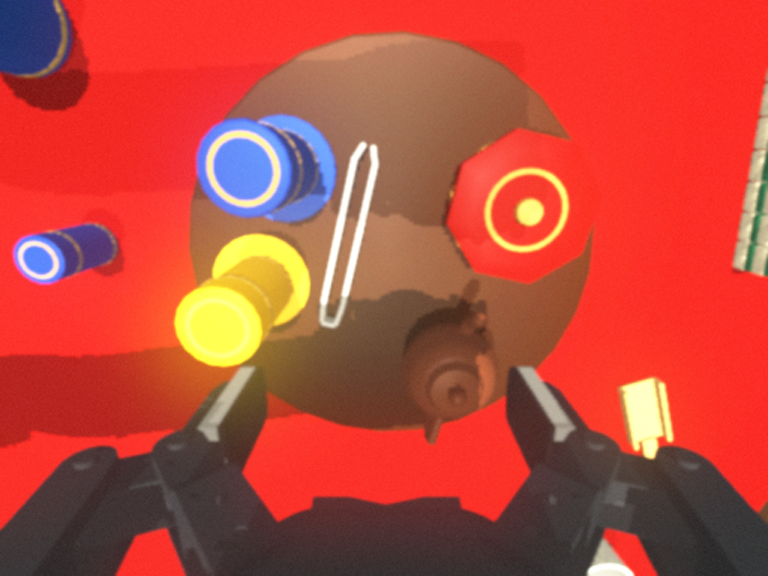

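The blue cylinders in the scene picture are a large one at (525,260), a small one at (429,242), and a middle one at (407,308) standing on the blue coaster. The middle one matches both its size and its place. Next I'll confirm that in a crop and measure everything.

```bash
python3 - <<'E'
from h import *
d=np.load("v0.npz")
class C(dict):pass
save({"pixels":d["ac"]},"crop0",(220,130,390,290),4)
for n in "abw":
    P=d[n];hsv=cv2.cvtColor(d[n+"c"],cv2.COLOR_RGB2HSV)
    H,S,V=[hsv[...,i].astype(int) for i in range(3)]
    z=P[...,2];X=P[...,0];Y=P[...,1]
    ok=np.isfinite(z)&(X>.3)&(X<1.1)&(abs(Y)<.6)
    def rep(name,m,minA=25):
        k,l,st,ce=cv2.connectedComponentsWithStats((m&ok).astype(np.uint8))
        for i in range(1,k):
            if st[i,4]<minA: continue
            q=P[l==i]
            r=cv2.minAreaRect((q[:,:2]*1000).astype(np.float32))
            c,rad=cv2.minEnclosingCircle((q[:,:2]*1000).astype(np.float32))
            print(n,name,"px",ce[i].round(),"n",st[i,4],"zmed",np.median(z[l==i]).round(4),"zmax",z[l==i].max().round(3),"mean",q.mean(0).round(4),"rect",[np.round(t,1) for t in r],"circ",np.round(c,1),round(rad,1))
    blue=(H>105)&(H<130)&(S>120)&(V>60); yel=(H>20)&(H<35)&(S>150)
    rep("bluehi",blue&(z>.115)); rep("bluecoast",blue&(z>.03)&(z<.05)&(abs(Y)<.15))
    rep("yelhi",yel&(z>.115)); rep("yelcoast",yel&(z>.03)&(z<.05))
    rep("grey36-60",(S<110)&(V>90)&(z>.035)&(z<.065))
    rep("white",(S<60)&(V>150)&(z<.02))
    rep("bamboo",(H>12)&(H<30)&(S>60)&(V>120)&(z<.03))
    rep("dark",(z>.03)&(z<.042)&(V<130),500)
E
```

```text
a bluehi px [353. 164.] n 269 zmed 0.1299 zmax 0.138 mean [0.3631 0.1863 0.1282] rect [array([347. , 181.7]), array([63.2, 69.2]), np.float64(23.5)] circ [343.7 180.5] 36.8
a bluehi px [355. 155.] n 162 zmed 0.1349 zmax 0.139 mean [0.3408 0.18   0.1349] rect [array([340.8, 180.2]), array([39.8, 39.6]), np.float64(51.8)] circ [340.1 180.4] 21.6
a bluehi px [271. 199.] n 173 zmed 0.1307 zmax 0.138 mean [0.5629 0.0829 0.1287] rect [array([554.5,  76. ]), array([40. , 51.6]), np.float64(15.7)] circ [548.9  73.8] 27.0
a bluehi px [272. 190.] n 96 zmed 0.1363 zmax 0.14 mean [0.5459 0.0735 0.1364] rect [array([545.3,  73.2]), array([25.9, 26.7]), np.float64(39.4)] circ [546.2  73.4] 14.3
a bluecoast px [285. 165.] n 47 zmed 0.0383 zmax 0.048 mean [0.3754 0.0133 0.0381] rect [array([375.,  13.]), array([12.1, 29.8]), np.float64(21.4)] circ [369.9  11. ] 14.9
a bluecoast px [269. 221.] n 303 zmed 0.0405 zmax 0.049 mean [0.5594 0.0782 0.0403] rect [array([552.9,  74.9]), array([64.1, 79.7]), np.float64(28.4)] circ [544.4  71.9] 41.5
a yelhi px [243. 168.] n 320 zmed 0.1356 zmax 0.14 mean [ 0.5
[... 9672 characters left out ...]
px [122. 199.] n 33 zmed 0.0013 zmax 0.002 mean [ 0.4303 -0.0485  0.0012] rect [array([431.1, -48. ]), array([30.9,  3.8]), np.float64(46.0)] circ [431.9 -48.7] 15.5
w bamboo px [132. 234.] n 123 zmed 0.0012 zmax 0.003 mean [ 0.4372 -0.1031  0.0012] rect [array([ 439.1, -100.6]), array([27.6, 79.6]), np.float64(44.5)] circ [448.1 -91.8] 39.8
w bamboo px [433. 276.] n 569 zmed 0.0086 zmax 0.017 mean [ 0.8933 -0.1712  0.009 ] rect [array([ 896.3, -178.5]), array([47.7, 95.4]), np.float64(19.1)] circ [ 890.8 -179.2] 49.0
w dark px [244. 240.] n 6800 zmed 0.0371 zmax 0.04 mean [ 0.6055 -0.0957  0.0371] rect [array([610.7, -81.7]), array([172.3, 153.6]), np.float64(65.8)] circ [611.2 -82.2] 106.6
```

View pics/crop0.png

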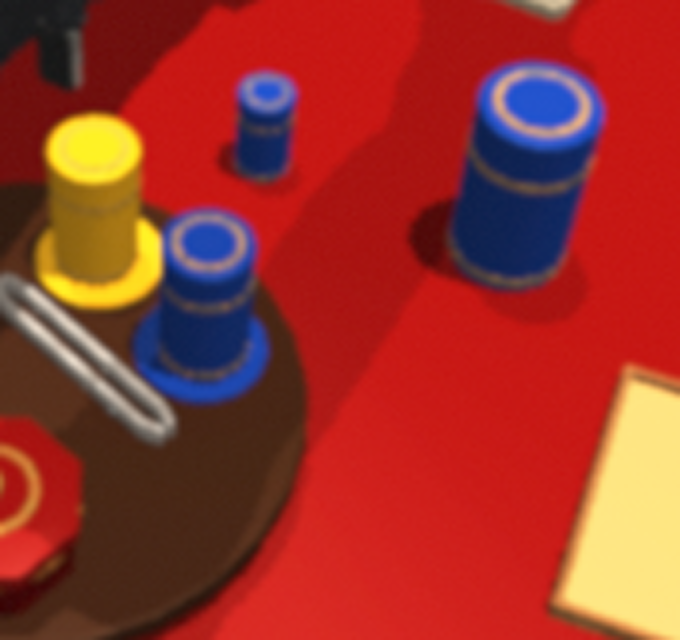

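The crop shows the middle blue caddy (crop pixel 207,300) with brass bands, on the blue coaster. The small and large ones stand on the table. Now the tongs' axis, then the first grasp.

```bash
cat >> h.py <<'E'
def to(pos,yaw=None,o=None):
    """shift/turn in tool axes to reach TCP pos with jaw (tool z) heading yaw deg, tool down"""
    o=o or readout.get_obs();Rm=R.from_quat(o["ee_rot"])
    cur=Rm.as_matrix()
    s=Rm.inv().apply(np.array(pos)-o["position"])*1000
    if yaw is None: t=np.zeros(3)
    else:
        y=np.radians(yaw);z=np.array([np.cos(y),np.sin(y),0]);x=np.array([0,0,-1.])
        D=R.from_matrix(np.stack([x,np.cross(z,x),z],1)); t=(Rm.inv()*D).as_rotvec(degrees=True)
    print("turn",t.round(2),"shift",s.round(1)); return t,s
def st():
    o=readout.get_obs();m=R.from_quat(o["ee_rot"]).as_matrix()
    print("t",round(o["clock"],2),"p",(o["position"]*1000).round(1),"yaw",np.degrees(np.arctan2(m[1,2],m[0,2])).round(2),"tilt",np.degrees(np.arccos(-m[2,0])).round(2),"F",o["ft_force"].round(1),"w",round(o["grip_width"],3),"q",o["joint_pos"].round(2))
    return o
E
python3 - <<'E'
from h import *
d=np.load("v0.npz")
for n in "aw":
    P=d[n];q=P.reshape(-1,3);hsv=cv2.cvtColor(d[n+"c"],cv2.COLOR_RGB2HSV).reshape(-1,3)
    m=(q[:,2]>.043)&(q[:,2]<.056)&(q[:,0]>.545)&(q[:,0]<.625)&(q[:,1]>-.08)&(q[:,1]<.11)&(hsv[:,1]<90)&(hsv[:,2]>100)
    m&=np.hypot(q[:,0]-.545,q[:,1]-.073)>.034
    e=q[m][:,:2]*1000; r=cv2.minAreaRect(e.astype(np.float32)); c=e.mean(0);v=np.linalg.svd(e-c,full_matrices=False)[2][0]
    print(n,m.sum(),r,c,np.degrees(np.arctan2(v[1],v[0])),np.percentile((e-c)@v,[1,99]),q[m][:,2].max())
    m=(hsv[:,1]<60)&(hsv[:,2]>150)&(q[:,2]>.006)&(q[:,2]<.012)&(abs(q[:,0]-.51)<.12)&(abs(q[:,1]+.345)<.06)
    if m.sum()>10: print("rest",cv2.minAreaRect((q[m][:,:2]*1000).astype(np.float32)),q[m].mean(0))
E
python3 -c "
from h import *
st();to([.545,.073,.20],-15);to([.545,.073,.091],-15)"
```

```text
a 318 ((593.2047119140625, 18.30139923095703), (149.65760803222656, 22.691537857055664), 75.8149185180664) [594.49462723  19.18710155] 75.56189833909194 [-74.84850886  73.12025066] 0.05530674878685693
rest ((510.05975341796875, -343.2226867675781), (53.240562438964844, 180.51486206054688), 89.65815734863281) [ 0.51243102 -0.34319391  0.00844673]
w 929 ((592.8217163085938, 16.490615844726562), (149.9982452392578, 20.055307388305664), 75.96538543701172) [593.47310904  19.82701284] -104.10255151699417 [-70.15562276  76.50706276] 0.05341259176315699
t 0.15 p [624.7   0.  230.7] yaw 0.0 tilt 0.06 F [ 0.4  0.2 -0.3] w 1.0 q [-0.02  0.33 -0.06  1.46  0.02  1.35 -0.09]
turn [ 1.5e+01 -6.0e-02  1.0e-02] shift [ 30.8  73.  -79.7]
turn [ 1.5e+01 -6.0e-02  1.0e-02] shift [139.8  73.  -79.6]
```

```bash
python3 -m inch '[[[7.5,0,0],[15,36,-40],0],[[15,0,0],[30,73,-80],0],[[15,0,0],[30,73,-80],0],[[15,0,0],[30,73,-80],0]]' 30; python3 -c "
from h import *
o=st();to([.545,.073,.091],-15);w=camera('wrist');save(w,'w1',s=1.5);np.savez('v1.npz',w=pts(w,o),wc=w['pixels'])"
```

```text
clock: 0.65
position: [0.5449, 0.0727, 0.201]
ee_rot: [0.092, 0.701, -0.092, 0.701]
ft_force: [-0.7, -0.5, 0.4]
grip_width: 1.0
t 0.65 p [544.9  72.7 201. ] yaw -14.96 tilt 0.04 F [-0.7 -0.5  0.4] w 1.0 q [-0.14  0.19 -0.09  1.7   0.02  1.25 -0.49]
turn [ 0.04 -0.03  0.03] shift [110.    0.4   0. ]
```

View pics/w1.png

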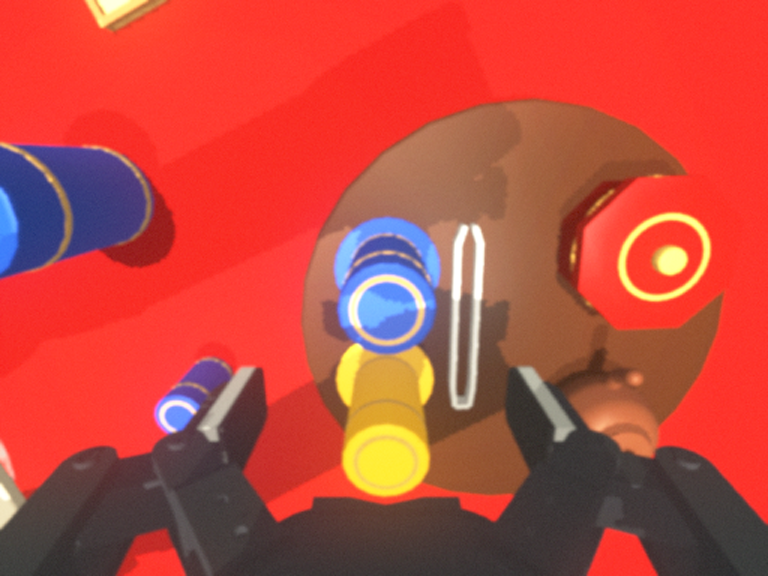

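The wrist view shows the blue caddy's top at (388,308) and the yellow's at (386,460), with the tongs parallel at (466,318). I'll check the tops from this closer cloud.

```bash
cat >> h.py <<'E'
def tops(P,rgb,zlo,zhi,near=None,rr=.06):
    """top discs by colour: returns circle centres mm"""
    hsv=cv2.cvtColor(rgb,cv2.COLOR_RGB2HSV).reshape(-1,3).astype(int);q=P.reshape(-1,3)
    out={}
    for nm,lo,hi in(("blue",105,130),("yellow",20,35)):
        m=(hsv[:,0]>lo)&(hsv[:,0]<hi)&(hsv[:,1]>120)&(q[:,2]>zlo)&(q[:,2]<zhi)&(q[:,0]>.4)
        if near is not None: m&=np.hypot(q[:,0]-near[nm][0],q[:,1]-near[nm][1])<rr
        if m.sum()<30: print(nm,"few",m.sum());continue
        e=(q[m][:,:2]*1000).astype(np.float32);e=e[np.all(abs(e-np.median(e,0))<40,1)]
        c,r=cv2.minEnclosingCircle(e);rc=cv2.minAreaRect(e)
        out[nm]=c;print(nm,"n",len(e),"circ",np.round(c,1),round(r,1),"rect",np.round(rc[0],1),np.round(rc[1],1),"z",np.median(q[m][:,2]).round(4))
    return out
E
python3 -c "
from h import *
d=np.load('v1.npz');tops(d['w'],d['wc'],.131,.142);tops(d['w'],d['wc'],.037,.045)"
```

```text
blue n 1919 circ [544.7  74.3] 26.6 rect [545.4  74.4] [51.1 51.6] z 0.1363
yellow n 2212 circ [518.8 -20.9] 26.6 rect [519. -21.] [52.3 51.7] z 0.1364
blue n 591 circ [553.9  82.4] 35.3 rect [559.8  89.8] [29.5 70.4] z 0.0411
yellow n 422 circ [510.5 -16.9] 34.9 rect [503.4  -3.3] [69.8 38.3] z 0.0411
```

```bash
python3 -m inch '[[[0,0,0],[55,1.5,0],0],[[0,0,0],[110,1.5,0],0],[[0,0,0],[110,1.5,0],0],[[0,0,0],[110,1.5,0],0.15],[[0,0,0],[110,1.5,0],0.3],[[0,0,0],[110,1.5,0],0.6],[[0,0,0],[110,1.5,0],0.6],[[0,0,0],[110,1.5,0],0.6],[[0,0,0],[110,1.5,0],0.6]]' 40; python3 -c "
from h import *
o=st();w=camera('wrist');save(w,'w2',s=1.5)"
```

```text
clock: 1.82
position: [0.5471, 0.0739, 0.0935]
ee_rot: [0.093, 0.7, -0.092, 0.702]
ft_force: [-1.1, -0.0, 6.8]
grip_width: 0.622
t 1.82 p [547.1  73.9  93.5] yaw -15.02 tilt 0.19 F [-1.1 -0.   6.8] w 0.622 q [-0.14  0.29 -0.09  1.81  0.03  1.03 -0.5 ]
```

View pics/w2.png

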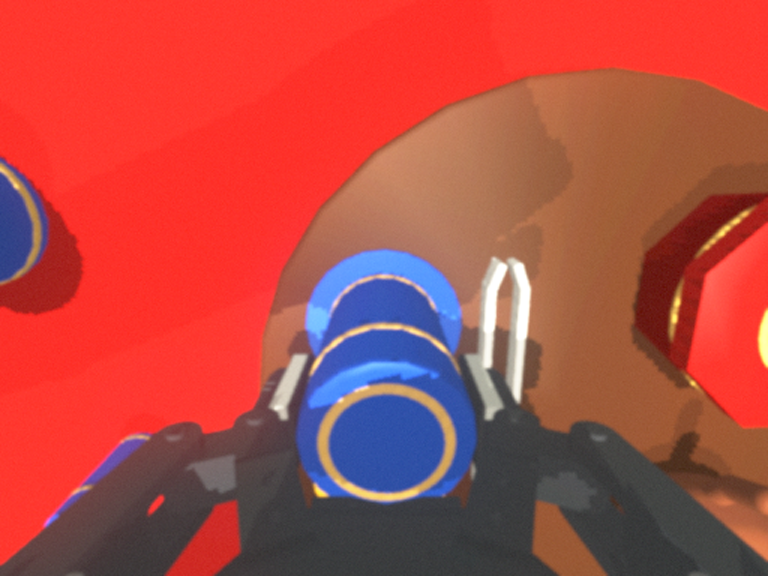

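Gripped (width 0.622 × 85 ≈ 53 mm), upright. Next I lift and work out the carry to the tray.

```bash
python3 -m inch '[[[0,0,0],[-40,0,0],0.6],[[0,0,0],[-100,0,0],0.6],[[0,0,0],[-100,0,0],0.6],[[0,0,0],[-100,0,0],0.6]]'; python3 -c "
from h import *
o=st();to([.524,.359,.19],-15);to([.524,.359,.062],-15);a=camera('scene');save(a,'s3',s=1.5)
P=pts(a).reshape(-1,3);hsv=cv2.cvtColor(a['pixels'],cv2.COLOR_RGB2HSV).reshape(-1,3)
m=(P[:,2]<.010)&(P[:,2]>.0045)&(hsv[:,0]>15)&(hsv[:,0]<30)&(hsv[:,1]>60)&(P[:,1]>.27)&(P[:,1]<.43)&(abs(P[:,0]-.478)<.15)
print('floor',cv2.minAreaRect((P[m][:,:2]*1000).astype(np.float32)))"
```

```text
clock: 2.38
position: [0.5466, 0.0738, 0.1937]
ee_rot: [0.093, 0.7, -0.092, 0.702]
ft_force: [0.6, -0.3, -3.0]
grip_width: 0.626
t 2.38 p [546.6  73.8 193.7] yaw -15.02 tilt 0.21 F [ 0.6 -0.3 -3. ] w 0.626 q [-0.14  0.2  -0.09  1.71  0.02  1.23 -0.49]
turn [-0.02  0.2  -0.07] shift [  3.7 269.6 -95.7]
turn [-0.02  0.2  -0.07] shift [131.7 269.5 -96.2]
floor ((474.21832275390625, 351.00518798828125), (170.955810546875, 89.70022583007812), 9.99672794342041)
```

View pics/s3.png

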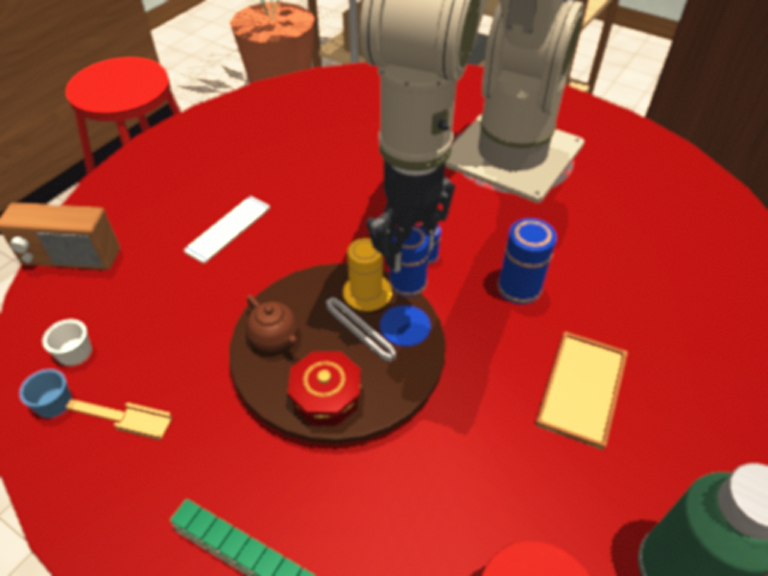

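The caddy is held upright, and the coaster at (405,325) is clear. Carrying to the tray's far place.

```bash
python3 -m inch '[[[0,0.2,0],[0,30,-12],0.6],[[0,0.2,0],[0,75,-30],0.6],[[0,0.2,0],[0,120,-45],0.6],[[0,0.2,0],[0,165,-60],0.6],[[0,0.2,0],[0,210,-75],0.6],[[0,0.2,0],[0,250,-90],0.6],[[0,0.2,0],[0,269.5,-97],0.6],[[0,0.2,0],[30,269.5,-97],0.6],[[0,0.2,0],[70,269.5,-97],0.6],[[0,0.2,0],[105,269.5,-97],0.6]]'; python3 -c "
from h import *
o=st();to([.5225,.3593,.0615],-15)"
```

```text
clock: 3.68
position: [0.5223, 0.3576, 0.0853]
ee_rot: [0.092, 0.702, -0.093, 0.7]
ft_force: [-0.1, -0.4, -2.6]
grip_width: 0.627
t 3.67 p [522.3 357.6  85.3] yaw -15.07 tilt 0.17 F [-0.1 -0.4 -2.6] w 0.627 q [-0.49  0.48 -0.23  1.59  0.12  1.09 -1.02]
turn [-0.07 -0.14  0.1 ] shift [23.8  1.7 -0.2]
```

```bash
python3 -m inch '[[[0,-0.1,0],[12,1.7,0],0.6],[[0,-0.1,0],[22,1.7,0],0.6],[[0,-0.1,0],[24,1.7,0],0.6],[[0,-0.1,0],[25,1.7,0],0.6],[[0,-0.1,0],[25,1.7,0],0.6]]'; python3 -c "
from h import *
st();a=camera('scene');save(a,'s4',(320,170,512,330),4)"
```

```text
clock: 4.3
position: [0.523, 0.3595, 0.0611]
ee_rot: [0.092, 0.701, -0.093, 0.701]
ft_force: [0.2, 0.5, -1.9]
grip_width: 0.624
t 4.3 p [523.  359.5  61.1] yaw -15.07 tilt 0.04 F [ 0.2  0.5 -1.9] w 0.624 q [-0.5   0.5  -0.23  1.6   0.13  1.05 -1.03]
```

View pics/s4.png

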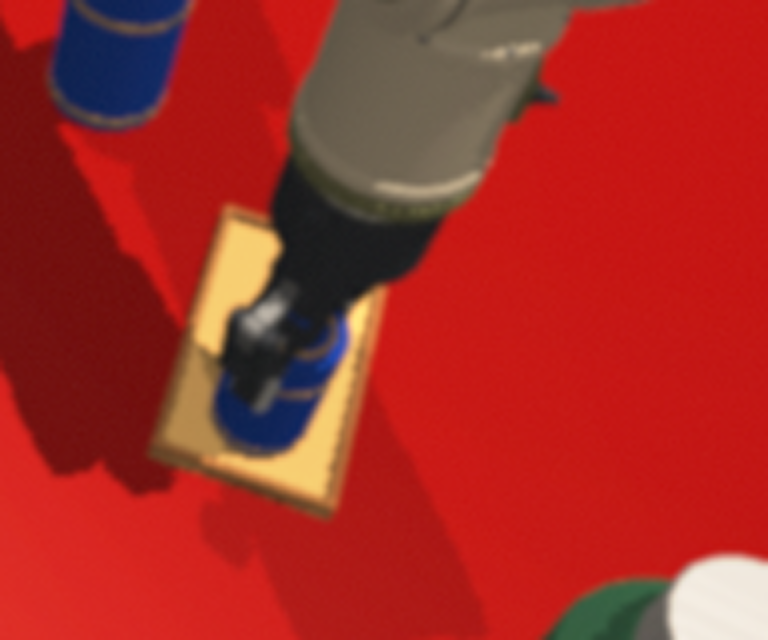

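Inside the tray, base still about 1–2 mm above the floor. Lowering gently to contact.

```bash
python3 -m inch '[[[0,0,0],[1,0,0],0.6],[[0,0,0],[2,0,0],0.6],[[0,0,0],[2.5,0,0],0.6]]'; python3 -c "
from h import *
st()"
```

```text
clock: 4.72
position: [0.5232, 0.3599, 0.0596]
ee_rot: [0.093, 0.701, -0.093, 0.701]
ft_force: [-3.2, -2.2, 10.0]
grip_width: 0.63
t 4.72 p [523.2 359.9  59.6] yaw -15.07 tilt 0.04 F [-3.2 -2.2 10. ] w 0.63 q [-0.5   0.51 -0.23  1.6   0.13  1.05 -1.03]
```

```bash
python3 -m inch '[[[0,0,0],[-0.5,0,0],0.3],[[0,0,0],[-0.5,0,0],0.1],[[0,0,0],[-0.5,0,0],0],[[0,0,0],[-0.5,0,0],0],[[0,0,0],[-40,0,0],0],[[0,0,0],[-90,0,0],0],[[0,0,0],[-140,0,0],0],[[0,0,0],[-140,0,0],0]]'; python3 -c "
from h import *
o=st();w=camera('wrist');save(w,'w5',s=1.5);tops(pts(w,o),w['pixels'],.095,.108,{'blue':[.523,.36],'yellow':[0,0]})
to([.519,-.0205,.2],-15);to([.519,-.0205,.092],-15)"
```

```text
clock: 5.72
position: [0.5249, 0.3613, 0.2045]
ee_rot: [0.095, 0.699, -0.091, 0.703]
ft_force: [-0.2, -0.7, -0.5]
grip_width: 1.001
t 5.72 p [524.9 361.3 204.5] yaw -15.08 tilt 0.47 F [-0.2 -0.7 -0.5] w 1.001 q [-0.49  0.38 -0.24  1.46  0.09  1.3  -1.  ]
blue n 1003 circ [522.  359.6] 25.1 rect [523.8 361.7] [44.1 47. ] z 0.1026
yellow few 0
turn [-0.07  0.17 -0.17] shift [   0.8 -369.2   94.3]
turn [-0.07  0.17 -0.17] shift [ 108.8 -369.5   94. ]
```

View pics/w5.png

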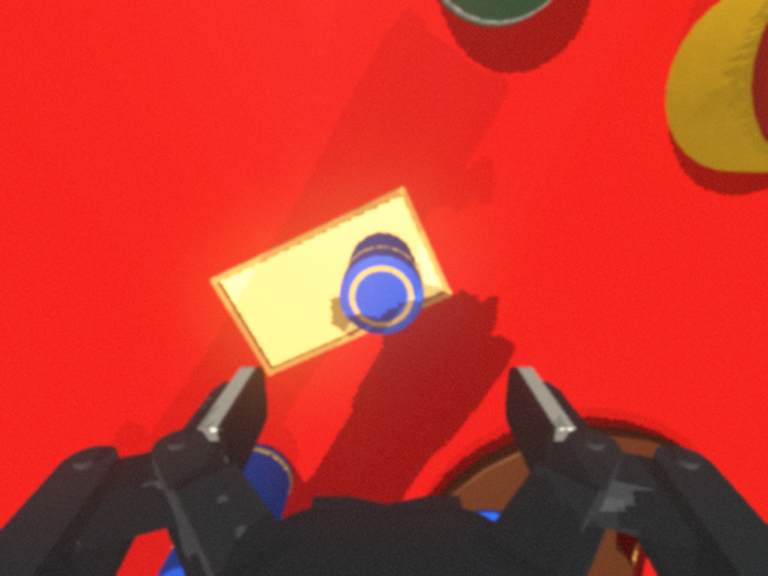

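The blue caddy stands upright inside the tray (top at 380,293). Now the yellow.

```bash
python3 -m inch '[[[0,0.2,-0.2],[1,-40,10],0],[[0,0.2,-0.2],[1,-100,25],0],[[0,0.2,-0.2],[1,-160,40],0],[[0,0.2,-0.2],[1,-220,55],0],[[0,0.2,-0.2],[1,-280,70],0],[[0,0.2,-0.2],[1,-330,84],0],[[0,0.2,-0.2],[1,-369,94],0],[[0,0.2,-0.2],[1,-369,94],0],[[0,0.2,-0.2],[1,-369,94],0],[[0,0.2,-0.2],[1,-369,94],0]]'; python3 -c "
from h import *
o=st();w=camera('wrist');save(w,'w6',s=1.5);tops(pts(w,o),w['pixels'],.131,.142);to([.519,-.0205,.0915],-15)"
```

```text
clock: 7.02
position: [0.5186, -0.0189, 0.1993]
ee_rot: [0.092, 0.702, -0.092, 0.701]
ft_force: [-0.1, 0.9, -0.3]
grip_width: 1.0
t 7.03 p [518.6 -18.9 199.3] yaw -14.95 tilt 0.08 F [-0.1  0.9 -0.3] w 1.0 q [-0.03  0.12 -0.03  1.78  0.    1.24 -0.32]
blue few 0
yellow n 3124 circ [518.9 -21.5] 26.8 rect [519.1 -21.4] [52.7 52.3] z 0.1364
turn [ 0.04 -0.06  0.03] shift [107.9  -1.3   0.9]
```

```bash
python3 -m inch '[[[0,0,0],[54,-2,0.5],0],[[0,0,0],[108,-2,0.5],0],[[0,0,0],[108,-2,0.5],0],[[0,0,0],[108,-2,0.5],0.15],[[0,0,0],[108,-2,0.5],0.3],[[0,0,0],[108,-2,0.5],0.6],[[0,0,0],[108,-2,0.5],0.6],[[0,0,0],[108,-2,0.5],0.6],[[0,0,0],[108,-2,0.5],0.6]]'; python3 -c "
from h import *
st()"; python3 -m inch '[[[0,0,0],[-40,0,0],0.6],[[0,0,0],[-100,0,0],0.6],[[0,0,0],[-100,0,0],0.6],[[0,0,0],[-100,0,0],0.6]]';  python3 -c "
from h import *
st();to([.428,.3425,.193],-15);to([.428,.3425,.062],-15);a=camera('scene');save(a,'s7',s=1.5)"
```

```text
clock: 8.2
position: [0.5198, -0.021, 0.0937]
ee_rot: [0.092, 0.7, -0.092, 0.702]
ft_force: [-2.2, 0.7, 8.1]
grip_width: 0.62
t 8.2 p [519.8 -21.   93.7] yaw -14.95 tilt 0.13 F [-2.2  0.7  8.1] w 0.62 q [-0.02  0.23 -0.03  1.9   0.01  1.01 -0.31]
clock: 8.7
position: [0.5194, -0.021, 0.1937]
ee_rot: [0.092, 0.7, -0.092, 0.702]
ft_force: [0.2, -0.1, -3.4]
grip_width: 0.622
t 8.7 p [519.4 -21.  193.7] yaw -14.96 tilt 0.15 F [ 0.2 -0.1 -3.4] w 0.622 q [-0.02  0.13 -0.03  1.79  0.    1.22 -0.31]
turn [ 0.04  0.14 -0.03] shift [   0.4  327.6 -182.1]
turn [ 0.04  0.14 -0.03] shift [ 131.4  327.5 -182.4]
```

View pics/s7.png

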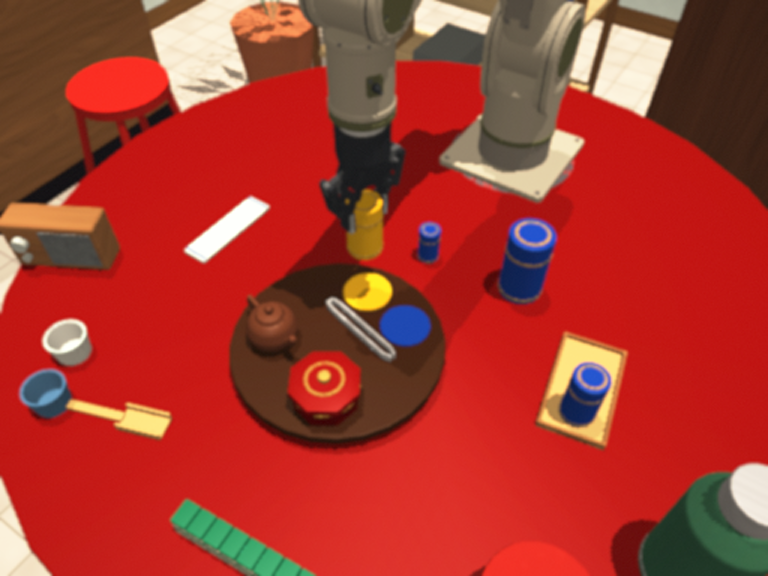

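The yellow caddy is lifted (365,225), blue stands in the tray (585,393), and both coasters are free. Carrying on to the tray's near place.

```bash
python3 -m inch '[[[0,0,0],[0,30,-15],0.6],[[0,0.1,0],[0,75,-41],0.6],[[0,0.1,0],[0,120,-66],0.6],[[0,0.1,0],[0,165,-92],0.6],[[0,0.1,0],[0,210,-117],0.6],[[0,0.1,0],[0,255,-142],0.6],[[0,0.1,0],[0,300,-167],0.6],[[0,0.1,0],[0,327.5,-182],0.6],[[0,0.1,0],[0,327.5,-182],0.6],[[0,0.1,0],[0,327.5,-182],0.6]]'; python3 -c "
from h import *
st();to([.428,.3425,.0615],-15);a=camera('scene')
P=pts(a).reshape(-1,3);hsv=cv2.cvtColor(a['pixels'],cv2.COLOR_RGB2HSV).reshape(-1,3).astype(int)
for n,lo,hi,c in(('b',105,130,(.545,.073)),('y',20,35,(.519,-.021))):
    m=(P[:,2]>.037)&(P[:,2]<.046)&(hsv[:,0]>lo)&(hsv[:,0]<hi)&(hsv[:,1]>120)&(np.hypot(P[:,0]-c[0],P[:,1]-c[1])<.06)
    e=(P[m][:,:2]*1000).astype(np.float32);print(n,m.sum(),cv2.minEnclosingCircle(e),e.mean(0))
"
```

```text
clock: 10.0
position: [0.4275, 0.3413, 0.1914]
ee_rot: [0.092, 0.702, -0.093, 0.7]
ft_force: [-0.0, -0.8, -2.9]
grip_width: 0.623
t 10.0 p [427.5 341.3 191.4] yaw -14.98 tilt 0.17 F [-0.  -0.8 -2.9] w 0.623 q [-0.46  0.21 -0.33  1.71  0.07  1.24 -1.07]
turn [ 0.02 -0.12  0.12] shift [129.9   1.5   0.5]
b 705 ((544.6283569335938, 71.54719543457031), 41.41105651855469) [546.54346  71.89653]
y 642 ((517.6309814453125, -18.882795333862305), 43.63025665283203) [520.35034  -18.242521]
```

```bash
python3 -m inch '[[[0,-0.1,0.1],[45,1.5,0.5],0.6],[[0,-0.1,0.1],[90,1.5,0.5],0.6],[[0,-0.1,0.1],[122,1.5,0.5],0.6],[[0,-0.1,0.1],[129,1.5,0.5],0.6],[[0,-0.1,0.1],[130,1.5,0.5],0.6],[[0,-0.1,0.1],[131,1.5,0.5],0.6],[[0,-0.1,0.1],[132,1.5,0.5],0.6],[[0,-0.1,0.1],[132,1.5,0.5],0.6]]'; python3 -c "
from h import *
st()"
```

```text
clock: 11.05
position: [0.4287, 0.3423, 0.0603]
ee_rot: [0.093, 0.701, -0.092, 0.701]
ft_force: [-0.1, 0.6, -2.2]
grip_width: 0.623
t 11.05 p [428.7 342.3  60.3] yaw -15.04 tilt 0.06 F [-0.1  0.6 -2.2] w 0.623 q [-0.48  0.35 -0.32  1.84  0.13  0.98 -1.12]
```

```bash
python3 -m inch '[[[0,0,0],[0.7,0,0],0.6],[[0,0,0],[1.4,0,0],0.6],[[0,0,0],[1.4,0,0],0.6]]'; python3 -c "
from h import *
st()"
```

```text
clock: 11.42
position: [0.4288, 0.3426, 0.0598]
ee_rot: [0.093, 0.701, -0.092, 0.701]
ft_force: [-2.9, -1.7, 6.8]
grip_width: 0.623
t 11.43 p [428.8 342.6  59.8] yaw -15.03 tilt 0.09 F [-2.9 -1.7  6.8] w 0.623 q [-0.48  0.35 -0.32  1.84  0.13  0.98 -1.12]
```

Contact. Releasing and backing off straight up.

```bash
python3 -m inch '[[[0,0,0],[-0.5,0,0],0.3],[[0,0,0],[-0.5,0,0],0.1],[[0,0,0],[-0.5,0,0],0],[[0,0,0],[-0.5,0,0],0],[[0,0,0],[-40,0,0],0],[[0,0,0],[-90,0,0],0],[[0,0,0],[-140,0,0],0],[[0,0,0],[-140,0,0],0]]'; python3 -c "
from h import *
o=st();w=camera('wrist');save(w,'w8',s=1.5);tops(pts(w,o),w['pixels'],.095,.108,{'blue':[.523,.36],'yellow':[.428,.342]})
to([.593,.017,.2],-14.1);to([.593,.017,.042],-14.1);a=camera('side');save(a,'s8',s=1.5)"
```

```text
clock: 12.42
position: [0.4302, 0.344, 0.204]
ee_rot: [0.095, 0.699, -0.09, 0.703]
ft_force: [0.3, 0.1, -0.6]
grip_width: 1.003
t 12.43 p [430.2 344.  204. ] yaw -15.03 tilt 0.51 F [ 0.3  0.1 -0.6] w 1.003 q [-0.46  0.2  -0.34  1.69  0.07  1.25 -1.07]
blue n 1549 circ [520.7 359.5] 25.9 rect [521.9 359.3] [51.6 48.4] z 0.1024
yellow n 2014 circ [428.1 342.3] 26.7 rect [428.2 343.7] [49.2 52.5] z 0.1024
turn [-0.94  0.19 -0.22] shift [   1.2 -272.5  242.7]
turn [-0.94  0.19 -0.22] shift [ 159.2 -273.1  242.2]
```

View pics/s8.png

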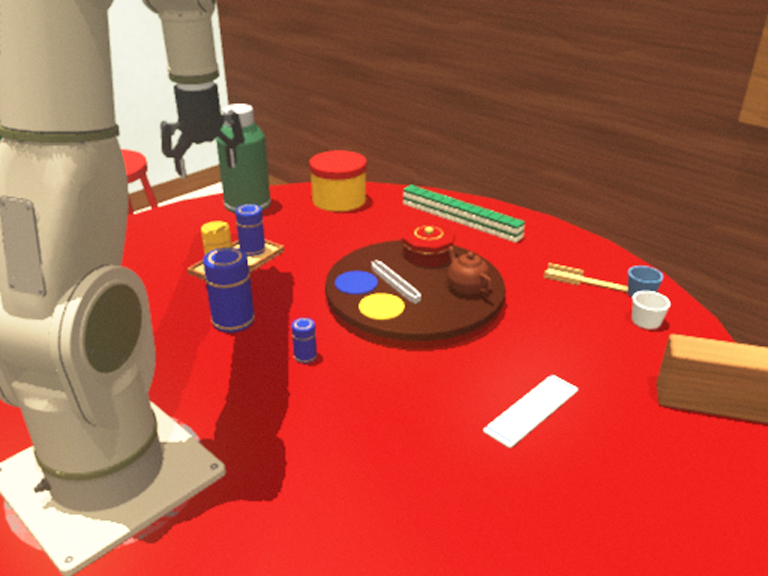

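View pics/w8.png

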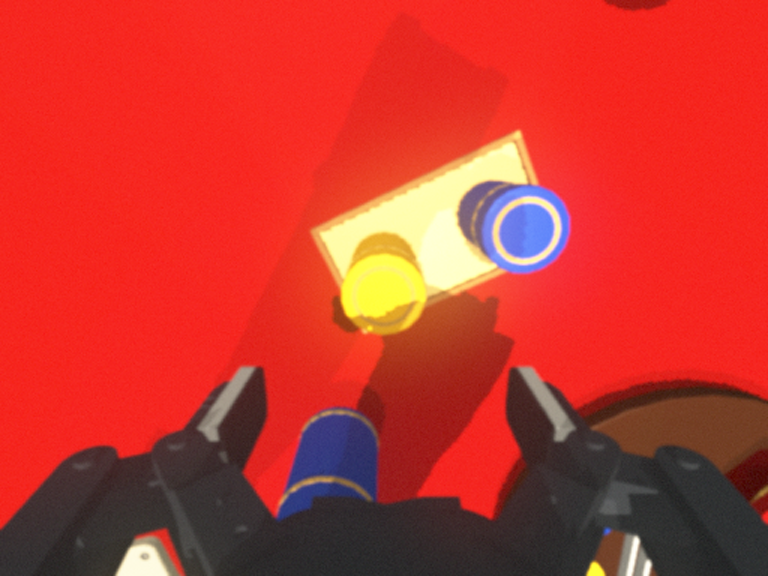

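Both caddies stand in the tray: yellow (384,292), blue (522,230). Next I check the clearance around the tongs to the teapot and candy box while approaching.

```bash
python3 -m inch '[[[0,0.2,-0.2],[0,-45,40],0],[[-0.5,0.2,-0.2],[0,-90,80],0.2],[[-0.9,0.2,-0.2],[0,-135,120],0.4],[[-0.9,0.2,-0.2],[0,-180,160],0.45],[[-0.9,0.2,-0.2],[0,-225,200],0.45],[[-0.9,0.2,-0.2],[0,-255,230],0.45],[[-0.9,0.2,-0.2],[0,-272,242],0.45],[[-0.9,0.2,-0.2],[0,-272,242],0.45],[[-0.9,0.2,-0.2],[0,-272,242],0.45]]'; python3 - <<'E'
from h import *
o=st();w=camera('wrist');save(w,'w9',s=1.5)
P=pts(w,o);q=P.reshape(-1,3);hsv=cv2.cvtColor(w['pixels'],cv2.COLOR_RGB2HSV).reshape(-1,3)
for zl in(.043,.045,.047):
    m=(q[:,2]>zl)&(q[:,2]<.056)&(abs(q[:,0]-.593)<.04)&(abs(q[:,1]-.017)<.095)&(hsv[:,1]<110)&(hsv[:,2]>80)
    e=q[m][:,:2]*1000; r=cv2.minAreaRect(e.astype(np.float32)); print(zl,m.sum(),r,q[m][:,2].max(),np.percentile(q[m][:,2],50))
d=np.load("v0.npz")
for n,Q in (("a",d["a"]),("w",P)):
    q=Q.reshape(-1,3)
    s=q[(q[:,2]>.055)&(q[:,2]<.13)&(np.hypot(q[:,0]-.63,q[:,1])<.17)&((q[:,:2]-[.593,.017])@[.97,-.244]>.015)]
    t=(s[:,:2]-[.593,.017])@np.array([[.97,.244],[-.244,.97]])
    for lo,hi in((-.09,-.05),(-.05,-.02),(-.02,.02),(.02,.05),(.05,.09)):
        k=(t[:,1]>lo)&(t[:,1]<hi)
        if k.sum()>5: print(n,lo,hi,k.sum(),np.percentile(t[k,0],2).round(4),"zmax",s[k,2].max().round(3))
to([.593,.017,.042],-14.1)
E
```

```text
clock: 13.65
position: [0.5912, 0.0192, 0.1994]
ee_rot: [0.086, 0.703, -0.087, 0.701]
ft_force: [-0.1, 0.9, -0.9]
grip_width: 0.555
t 13.65 p [591.2  19.2 199.4] yaw -13.99 tilt 0.19 F [-0.1  0.9 -0.9] w 0.555 q [-0.04  0.28 -0.08  1.59  0.02  1.27 -0.37]
0.043 994 ((592.752197265625, 16.552093505859375), (148.84959411621094, 20.011821746826172), 75.91976165771484) 0.05323291901574867 0.05093728547428955
0.045 975 ((592.752197265625, 16.552093505859375), (148.84959411621094, 20.011821746826172), 75.91976165771484) 0.05323291901574867 0.05095298470822768
0.047 960 ((592.752197265625, 16.552093505859375), (148.84959411621094, 20.011821746826172), 75.91976165771484) 0.05323291901574867 0.05097227468614279
a -0.09 -0.05 631 0.0756 zmax 0.115
a -0.05 -0.02 161 0.0882 zmax 0.099
a -0.02 0.02 94 0.0902 zmax 0.096
a 0.02 0.05 466 0.0707 zmax 0.091
a 0.05 0.09 833 0.0697 zmax 0.101
w -0.09 -0.05 2548 0.0743 zmax 0.113
w -0.05 -0.02 677 0.0872 zmax 0.098
w -0.02 0.02 643 0.088 zmax 0.094
w 0.02 0.05 3045 0.0676 zmax 0.095
w 0.05 0.09 5114 0.0666 zmax 0.099
turn [ 0.13 -0.15  0.08] shift [157.6  -1.6   2.7]
```

View pics/w9.png

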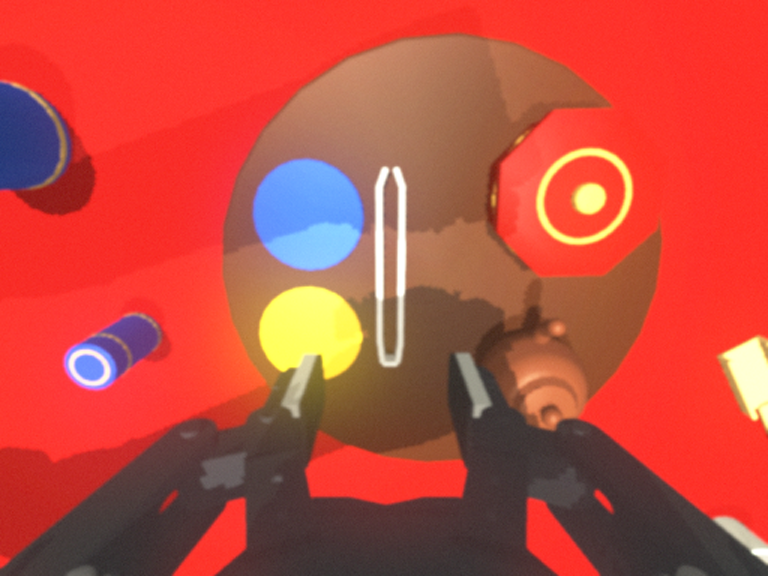

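The tongs are at (390,265), centred between the fingers, with both coasters empty. The teapot and box are ≥67 mm away from the tongs' line. I descend with the jaws preclosed to about 32 mm.

```bash
python3 -m inch '[[[0,-0.1,0],[50,-2,2],0.62],[[0,-0.1,0],[100,-2,2],0.62],[[0,-0.1,0],[125,-2,2],0.62],[[0,-0.1,0],[140,-2,2],0.62],[[0,-0.1,0],[145,-2,2],0.62],[[0,-0.1,0],[145,-2,2],0.62]]'; python3 - <<'E'
from h import *
o=st();w=camera('wrist');save(w,'w10',s=1.5);to([.5928,.0166,.040],-14.1)
a=camera('scene');save(a,'s10',(160,120,320,260),4)
E
```

```text
clock: 14.45
position: [0.5928, 0.0172, 0.0554]
ee_rot: [0.086, 0.702, -0.086, 0.702]
ft_force: [-0.3, -0.4, -0.1]
grip_width: 0.381
t 14.45 p [592.8  17.2  55.4] yaw -13.95 tilt 0.05 F [-0.3 -0.4 -0.1] w 0.381 q [-0.04  0.42 -0.08  1.73  0.04  0.99 -0.38]
turn [0.14 0.04 0.05] shift [15.7 -0.5 -0.1]
```

View pics/w10.png

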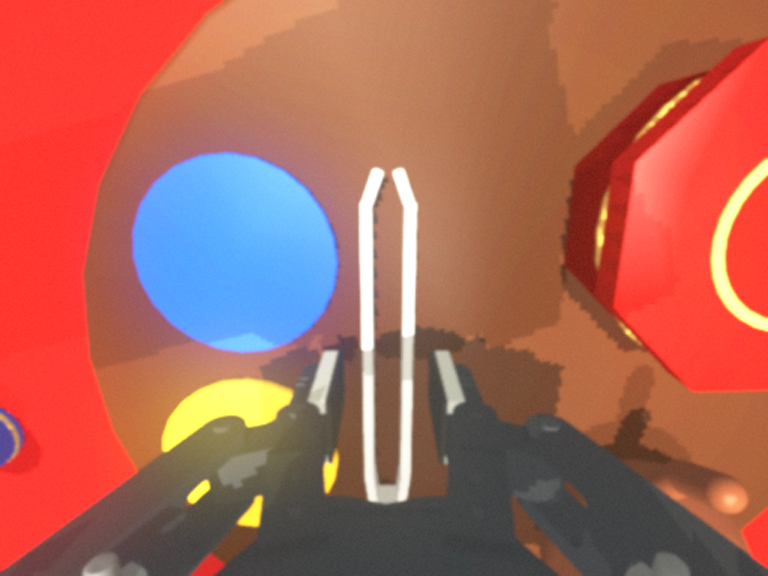

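View pics/s10.png

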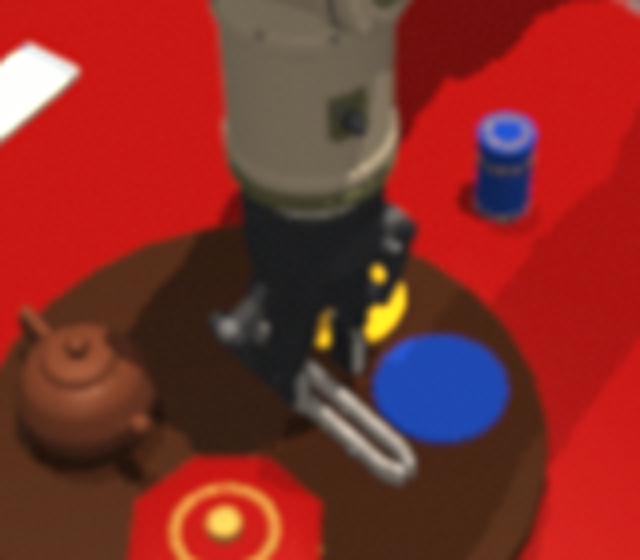

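The tongs lie centred between the fingers (388 of 328–448). Going down the last 15 mm, then closing.

```bash
python3 -m inch '[[[0,0,0],[6,-0.5,0],0.62],[[0,0,0],[12,-0.5,0],0.62],[[0,0,0],[15,-0.5,0],0.62],[[0,0,0],[15.5,-0.5,0],0.62]]'; python3 -c "
from h import *
st()"; python3 -m inch '[[[0,0,0],[0.5,0,0],0.7],[[0,0,0],[0.5,0,0],0.78],[[0,0,0],[0.5,0,0],0.85],[[0,0,0],[0.5,0,0],0.85],[[0,0,0],[0.5,0,0],0.85]]' 40;python3 -c "
from h import *
st()"
```

```text
clock: 15.05
position: [0.5927, 0.0164, 0.0399]
ee_rot: [0.086, 0.702, -0.086, 0.702]
ft_force: [0.0, -0.1, 0.1]
grip_width: 0.382
t 15.05 p [592.7  16.4  39.9] yaw -13.97 tilt 0.06 F [ 0.  -0.1  0.1] w 0.382 q [-0.04  0.44 -0.08  1.74  0.04  0.96 -0.38]
clock: 15.68
position: [0.5928, 0.0164, 0.0395]
ee_rot: [0.086, 0.702, -0.086, 0.702]
ft_force: [0.4, -0.6, 2.0]
grip_width: 0.219
t 15.68 p [592.8  16.4  39.5] yaw -13.97 tilt 0.06 F [ 0.4 -0.6  2. ] w 0.219 q [-0.04  0.44 -0.08  1.74  0.04  0.96 -0.38]
```

```bash
python3 -m inch '[[[0,0,0],[-30,0,0],0.85],[[0,0,0],[-80,0,0],0.85],[[0,0,0],[-130,0,0],0.85],[[0,0,0],[-160,0,0],0.85],[[0,0,0],[-160,0,0],0.85]]'; python3 - <<'E'
from h import *
o=st();to([.510,-.3432,.2],-90)
b=camera('side');save(b,'s11',s=1.5)
q=pts(b).reshape(-1,3);hsv=cv2.cvtColor(b['pixels'],cv2.COLOR_RGB2HSV).reshape(-1,3)
for zl in (.004,.006,.007):
    m=(hsv[:,1]<60)&(hsv[:,2]>140)&(q[:,2]>zl)&(q[:,2]<.012)&(abs(q[:,0]-.51)<.12)&(abs(q[:,1]+.345)<.06)
    print("rest",m.sum(),cv2.minAreaRect((q[m][:,:2]*1000).astype(np.float32)),q[m].mean(0))
E
```

```text
clock: 16.3
position: [0.594, 0.0167, 0.2021]
ee_rot: [0.086, 0.7, -0.086, 0.704]
ft_force: [-0.2, 0.8, -2.1]
grip_width: 0.22
t 16.3 p [594.   16.7 202.1] yaw -13.97 tilt 0.27 F [-0.2  0.8 -2.1] w 0.22 q [-0.04  0.28 -0.08  1.59  0.02  1.27 -0.37]
turn [76.03  0.21 -0.21] shift [   1.9 -369.5    5.4]
rest 1172 ((508.4603271484375, -345.6851806640625), (51.56801223754883, 180.42745971679688), 88.58757019042969) [ 0.50191751 -0.34724826  0.00838891]
rest 1105 ((508.42047119140625, -346.4454040527344), (50.70677947998047, 180.42465209960938), 88.33995056152344) [ 0.50267136 -0.34717919  0.00858077]
rest 969 ((507.920166015625, -346.28509521484375), (50.18901062011719, 179.3673858642578), 88.64525604248047) [ 0.50374876 -0.34676463  0.00886034]
```

View pics/s11.png

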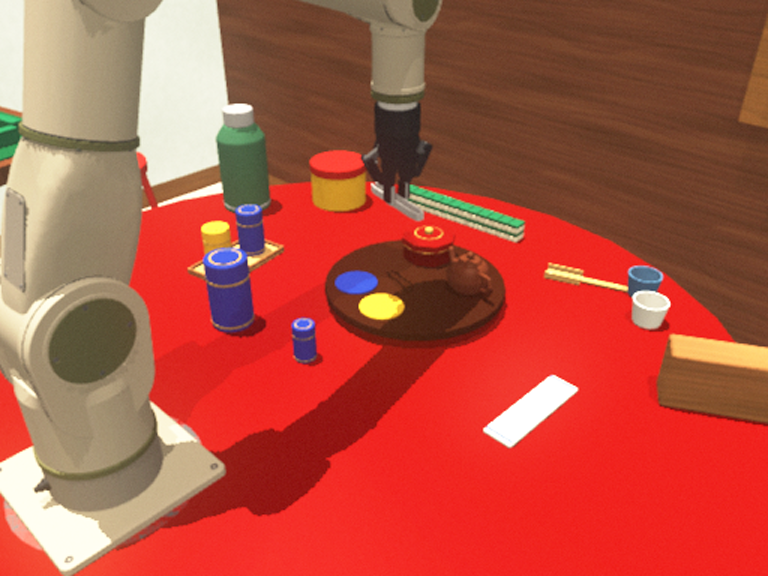

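The tongs are held level. Carrying to above the rest while turning 75°.

```bash
python3 -m inch '[[[5,0,0],[0,-30,0],0.85],[[13,0,0],[0,-70,1],0.85],[[22,0,0],[0,-110,2],0.85],[[31,0,0],[0,-150,2],0.85],[[40,0,0],[0,-190,3],0.85],[[49,0,0],[0,-230,4],0.85],[[58,0,0],[0,-270,4],0.85],[[66,0,0],[0,-310,5],0.85],[[73,0,0],[0,-350,5],0.85],[[76,0,0],[0,-369,5],0.85]]';python3 -m inch '[[[0,0,0],[0,0,0],0.85],[[0,0,0],[0,0,0],0.85]]'; python3 - <<'E'
from h import *
o=st();w=camera('wrist');save(w,'w12',s=1.5)
q=pts(w,o).reshape(-1,3);hsv=cv2.cvtColor(w['pixels'],cv2.COLOR_RGB2HSV).reshape(-1,3)
m=(hsv[:,1]<90)&(hsv[:,2]>120)&(q[:,2]>.0055)&(q[:,2]<.013)&(abs(q[:,0]-.51)<.12)&(abs(q[:,1]+.345)<.06)
print("rest",m.sum(),cv2.minAreaRect((q[m][:,:2]*1000).astype(np.float32)),q[m].mean(0))
m=(hsv[:,1]<90)&(hsv[:,2]>80)&(abs(q[:,0]-.51)<.1)&(abs(q[:,1]+.345)<.06)&(q[:,2]>.17)&(q[:,2]<.23)
print("tongs",m.sum(),cv2.minAreaRect((q[m][:,:2]*1000).astype(np.float32)),np.percentile(q[m],[1,50,99],axis=0))
E
```

```text
clock: 17.6
position: [0.5063, -0.3455, 0.1988]
ee_rot: [-0.501, -0.498, 0.502, -0.498]
ft_force: [0.4, -0.1, -0.7]
grip_width: 0.221
clock: 17.85
position: [0.5067, -0.3441, 0.1982]
ee_rot: [-0.501, -0.499, 0.501, -0.499]
ft_force: [0.1, 0.5, -0.7]
grip_width: 0.216
t 17.85 p [ 506.7 -344.1  198.2] yaw -90.23 tilt 0.09 F [ 0.1  0.5 -0.7] w 0.216 q [ 0.29  0.33  0.29  1.56 -0.09  1.27 -0.98]
rest 3660 ((508.9260559082031, -346.6982421875), (49.91912841796875, 179.32965087890625), 88.72034454345703) [ 0.52321131 -0.34681892  0.00906654]
tongs 4579 ((514.21923828125, -345.0653991699219), (42.48489761352539, 133.75656127929688), 78.14595794677734) [[ 0.45531087 -0.36407243  0.19826332]
 [ 0.51744301 -0.34731622  0.20974631]
 [ 0.5803138  -0.32665445  0.22878779]]
```

View pics/w12.png

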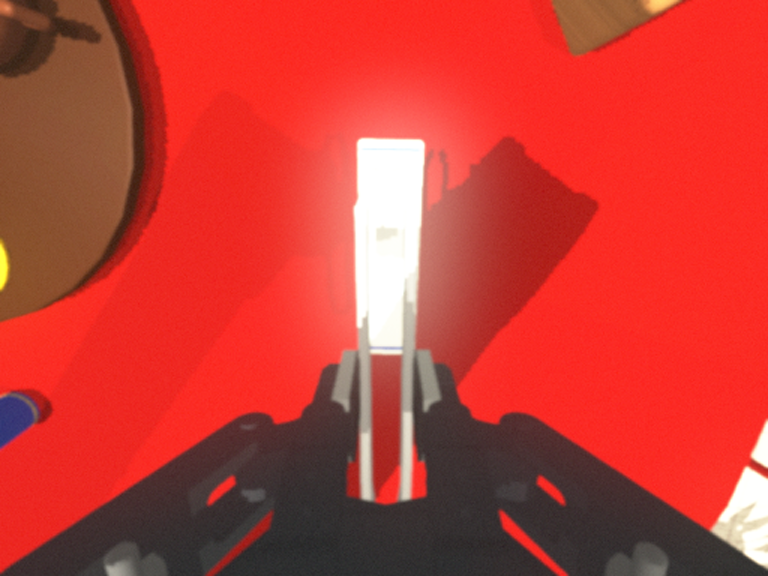

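The rest is directly below, blue lines at (390,148) and (386,348). I check the tongs' level in the grip, then compute the move.

```bash
python3 - <<'E'
from h import *
o=st();w=camera('wrist')
q=pts(w,o).reshape(-1,3);hsv=cv2.cvtColor(w['pixels'],cv2.COLOR_RGB2HSV).reshape(-1,3)
m=(hsv[:,1]<120)&(hsv[:,2]>80)&(abs(q[:,0]-.51)<.1)&(abs(q[:,1]+.345)<.018)&(q[:,2]>.18)&(q[:,2]<.23)
for lo in np.arange(.42,.60,.01):
    k=m&(q[:,0]>=lo)&(q[:,0]<lo+.01)
    if k.sum()>10: print(round(lo,2),k.sum(),np.percentile(q[k,2],[10,50,90]).round(4),np.percentile(q[k,1],[2,50,98]).round(4))
to([.5089,-.3464,.05],-91.2);to([.5089,-.3464,.0125],-91.2)
E
```

```text
t 17.9 p [ 507.  -343.8  198.4] yaw -90.19 tilt 0.07 F [ 0.2  0.2 -0. ] w 0.223 q [ 0.29  0.33  0.29  1.56 -0.09  1.27 -0.98]
0.44 18 [0.198  0.2003 0.2033] [-0.3494 -0.3488 -0.338 ]
0.45 126 [0.202  0.2097 0.2105] [-0.3532 -0.3379 -0.334 ]
0.46 205 [0.2088 0.2099 0.2107] [-0.3531 -0.3499 -0.3342]
0.47 204 [0.2091 0.21   0.2106] [-0.3536 -0.3499 -0.3344]
0.48 229 [0.2086 0.2098 0.2106] [-0.3537 -0.338  -0.334 ]
0.49 269 [0.2065 0.21   0.2147] [-0.3535 -0.35   -0.3346]
0.5 301 [0.2037 0.2101 0.2189] [-0.3535 -0.338  -0.3346]
0.51 1018 [0.2072 0.2139 0.2268] [-0.3619 -0.3502 -0.3285]
0.52 286 [0.2087 0.2098 0.2106] [-0.3539 -0.3501 -0.3344]
0.53 303 [0.2079 0.2098 0.2106] [-0.3537 -0.3382 -0.3343]
0.54 344 [0.2054 0.2097 0.2106] [-0.3541 -0.3442 -0.3344]
0.55 359 [0.2025 0.2098 0.2107] [-0.3539 -0.3502 -0.3347]
0.56 401 [0.2083 0.2097 0.2106] [-0.3542 -0.3384 -0.3344]
0.57 397 [0.209  0.2098 0.2107] [-0.3527 -0.3465 -0.336 ]
0.58 74 [0.2062 0.2096 0.2105] [-0.3497 -0.3444 -0.339 ]
turn [1.01 0.01 0.05] shift [148.7   1.9   2.5]
turn [1.01 0.01 0.05] shift [186.2   2.    2.5]
```

Tongs are level in the grip (top at 0.210 along their whole length). Lowering.

```bash
python3 -m inch '[[[0.5,0,0],[40,1,1],0.85],[[1,0,0],[90,2,2.5],0.85],[[1,0,0],[135,2,2.5],0.85],[[1,0,0],[160,2,2.5],0.85],[[1,0,0],[172,2,2.5],0.85],[[1,0,0],[172,2,2.5],0.85]]'; python3 - <<'E'
from h import *
o=st();w=camera('wrist');save(w,'w13',s=1.5)
to([.5089,-.3464,.0115],-91.2)
q=pts(w,o).reshape(-1,3);hsv=cv2.cvtColor(w['pixels'],cv2.COLOR_RGB2HSV).reshape(-1,3)
m=(q[:,2]>.004)&(q[:,2]<.014)&(hsv[:,1]<90)&(hsv[:,2]>120)&(abs(q[:,0]-.51)<.12)&(abs(q[:,1]+.345)<.06)
print("rest",m.sum(),np.percentile(q[m],[.5,99.5],axis=0).round(4))
m=(q[:,2]>.030)&(q[:,2]<.038)&(abs(q[:,0]-.51)<.12)&(abs(q[:,1]+.345)<.018)&(hsv[:,1]<120)
print("tongs",m.sum(),np.percentile(q[m],[.5,50,99.5],axis=0).round(4))
E
```

```text
clock: 18.7
position: [0.5093, -0.3457, 0.0266]
ee_rot: [-0.505, -0.495, 0.505, -0.495]
ft_force: [-0.1, -0.2, -0.8]
grip_width: 0.221
t 18.7 p [ 509.3 -345.7   26.6] yaw -91.12 tilt 0.07 F [-0.1 -0.2 -0.8] w 0.221 q [ 0.32  0.51  0.26  1.7  -0.15  0.95 -0.96]
turn [ 0.05  0.02 -0.01] shift [16.  -0.7  0.2]
rest 12612 [[ 0.4305 -0.3722  0.0061]
 [ 0.5984 -0.3226  0.0107]]
tongs 1957 [[ 0.4535 -0.3613  0.0302]
 [ 0.5315 -0.3444  0.0375]
 [ 0.5837 -0.3284  0.038 ]]
```

View pics/w13.png

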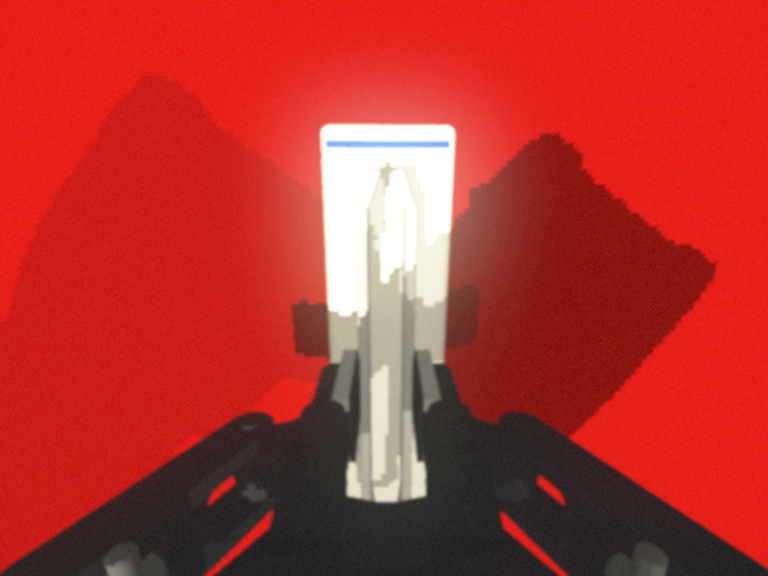

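The rest spans 323–455 px and the tongs centre at about 389, so it is aligned. Setting down slowly.

```bash
python3 -m inch '[[[0,0,0],[7,0,0.3],0.85],[[0,0,0],[12,0,0.5],0.85],[[0,0,0],[14,0,0.5],0.85],[[0,0,0],[14.5,0,0.5],0.85],[[0,0,0],[14.5,0,0.5],0.85]]'; python3 -c "
from h import *
st()"
```

```text
clock: 19.38
position: [0.5097, -0.3468, 0.0131]
ee_rot: [-0.505, -0.495, 0.505, -0.495]
ft_force: [0.9, -0.8, -1.0]
grip_width: 0.221
t 19.38 p [ 509.7 -346.8   13.1] yaw -91.15 tilt 0.03 F [ 0.9 -0.8 -1. ] w 0.221 q [ 0.32  0.53  0.25  1.71 -0.16  0.93 -0.95]
```

```bash
python3 -m inch '[[[0,0,0],[1,-0.7,0],0.85],[[0,0,0],[1.7,-0.7,0],0.85],[[0,0,0],[2.2,-0.7,0],0.85],[[0,0,0],[2.2,-0.7,0],0.85]]'; python3 -c "
from h import *
st()"
```

```text
clock: 19.88
position: [0.509, -0.3468, 0.0115]
ee_rot: [-0.505, -0.495, 0.505, -0.495]
ft_force: [-2.3, 2.3, 6.7]
grip_width: 0.218
t 19.88 p [ 509.  -346.8   11.5] yaw -91.16 tilt 0.03 F [-2.3  2.3  6.7] w 0.218 q [ 0.32  0.53  0.25  1.71 -0.16  0.93 -0.95]
```

```bash
python3 -m inch '[[[0,0,0],[-0.3,0,0],0.7],[[0,0,0],[-0.3,0,0],0.6],[[0,0,0],[-0.3,0,0],0.55],[[0,0,0],[-0.3,0,0],0.55],[[0,0,0],[-40,0,0],0.55],[[0,0,0],[-90,0,0],0.3],[[0,0,0],[-140,0,0],0],[[0,0,0],[-185,0,0],0],[[0,0,0],[-185,0,0],0]]'; python3 - <<'E'
from h import *
o=st();w=camera('wrist');save(w,'w14',s=1.5);a=camera('scene');save(a,'s14',(90,100,250,220),4)
q=pts(w,o).reshape(-1,3);hsv=cv2.cvtColor(w['pixels'],cv2.COLOR_RGB2HSV).reshape(-1,3)
ok=(abs(q[:,0]-.51)<.12)&(abs(q[:,1]+.345)<.06)&(hsv[:,1]<110)
m=ok&(q[:,2]>.005)&(q[:,2]<.012)
print("rest",cv2.minAreaRect((q[m][:,:2]*1000).astype(np.float32)))
m=ok&(q[:,2]>.018)&(q[:,2]<.03)
print("tongs",m.sum(),cv2.minAreaRect((q[m][:,:2]*1000).astype(np.float32)),np.percentile(q[m,2],[5,50,95]))
to([.523,.3599,.2],-15)
E
```

```text
clock: 21.0
position: [0.5104, -0.348, 0.2007]
ee_rot: [0.506, 0.492, -0.504, 0.497]
ft_force: [0.6, -0.5, -0.5]
grip_width: 1.002
t 21.0 p [ 510.4 -348.   200.7] yaw -91.17 tilt 0.42 F [ 0.6 -0.5 -0.5] w 1.002 q [ 0.29  0.33  0.29  1.55 -0.1   1.27 -0.99]
rest ((509.112548828125, -346.6165466308594), (50.04825973510742, 178.90953063964844), 88.62364196777344)
tongs 864 ((508.6239318847656, -347.0680847167969), (19.81460189819336, 148.88841247558594), 89.21243286132812) [0.02136308 0.02298707 0.02431008]
turn [-7.615e+01  3.000e-02 -1.000e-02] shift [-3.900e+00 -1.000e-01 -7.067e+02]
```

View pics/w14.png

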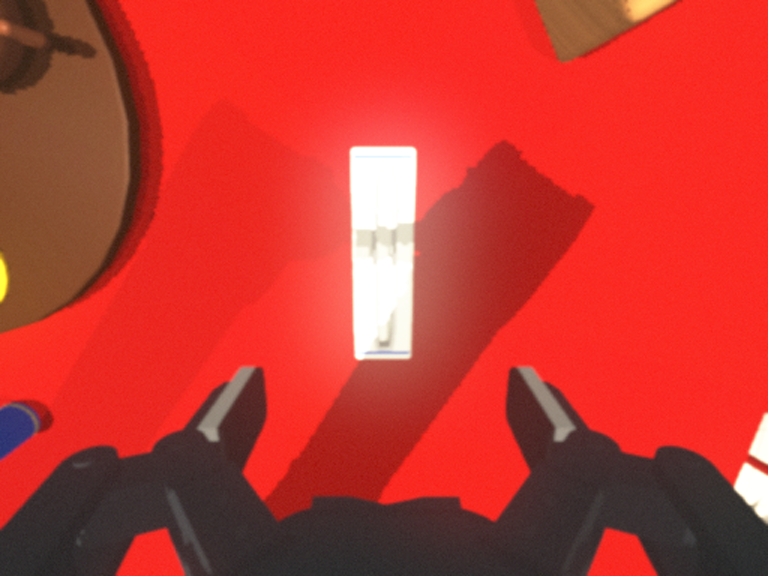

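View pics/s14.png

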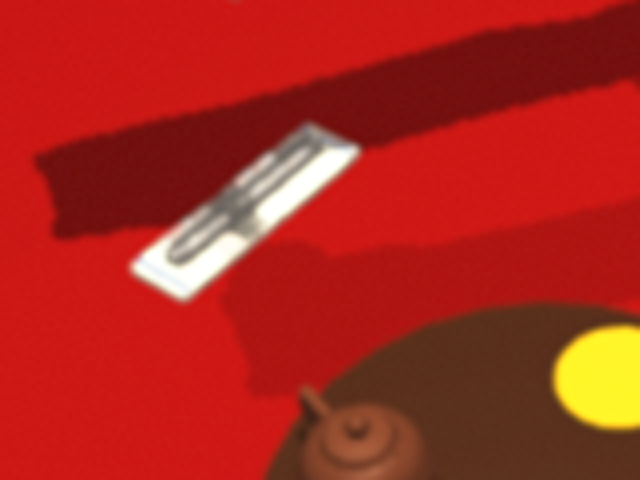

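The tongs lie on the rest, centred to under 1 mm and 0.6° (wrist: between blue lines at 155 and 353 px). Now back for the blue caddy.

```bash
python3 -m inch '[[[-5,0,0],[-3,0,-30],0],[[-13,0,0],[-3,0,-80],0],[[-22,0,0],[-3,0,-130],0],[[-31,0,0],[-3,0,-180],0],[[-40,0,0],[-3,0,-230],0],[[-49,0,0],[-3,0,-280],0],[[-58,0,0],[-3,0,-330],0],[[-67,0,0],[-3,0,-380],0],[[-75,0,0],[-3,0,-430],0],[[-76,0,0],[-3,0,-450],0]]';python3 -c "
from h import *
st();to([.523,.3599,.2],-15)"
```

```text
clock: 22.35
position: [0.5167, 0.1064, 0.1976]
ee_rot: [0.091, 0.702, -0.091, 0.7]
ft_force: [0.3, 0.1, -0.4]
grip_width: 1.0
t 22.35 p [516.7 106.4 197.6] yaw -14.82 tilt 0.12 F [ 0.3  0.1 -0.4] w 1.0 q [-0.15  0.15 -0.15  1.76  0.02  1.24 -0.57]
turn [ 0.18 -0.12  0.03] shift [ -2.4 246.7 -58.8]
```

```bash
python3 -m inch '[[[0.1,-0.1,0],[-2,40,-9],0],[[0.2,-0.1,0],[-2,90,-21],0],[[0.2,-0.1,0],[-2,140,-33],0],[[0.2,-0.1,0],[-2,190,-45],0],[[0.2,-0.1,0],[-2,230,-55],0],[[0.2,-0.1,0],[-2,246.5,-59],0],[[0.2,-0.1,0],[-2,246.5,-59],0],[[0.2,-0.1,0],[-2,246.5,-59],0]]';python3 -c "
from h import *
o=st();to([.523,.3599,.0595],-15);w=camera('wrist');save(w,'w15',s=1.5);tops(pts(w,o),w['pixels'],.095,.108,{'blue':[.523,.36],'yellow':[.428,.342]})"
```

```text
clock: 23.35
position: [0.5235, 0.3576, 0.1992]
ee_rot: [0.093, 0.701, -0.094, 0.701]
ft_force: [0.5, -0.3, 0.7]
grip_width: 1.0
t 23.35 p [523.5 357.6 199.2] yaw -15.17 tilt 0.11 F [ 0.5 -0.3  0.7] w 1.0 q [-0.46  0.39 -0.27  1.47  0.11  1.31 -1.01]
turn [-0.17 -0.01  0.11] shift [139.7   2.3  -1.1]
blue n 1260 circ [521.6 359.4] 25.4 rect [521.8 360.2] [48.5 49.2] z 0.1025
yellow n 1920 circ [428.1 342.1] 26.6 rect [429.1 343.8] [49.2 52.5] z 0.1024
```

View pics/w15.png

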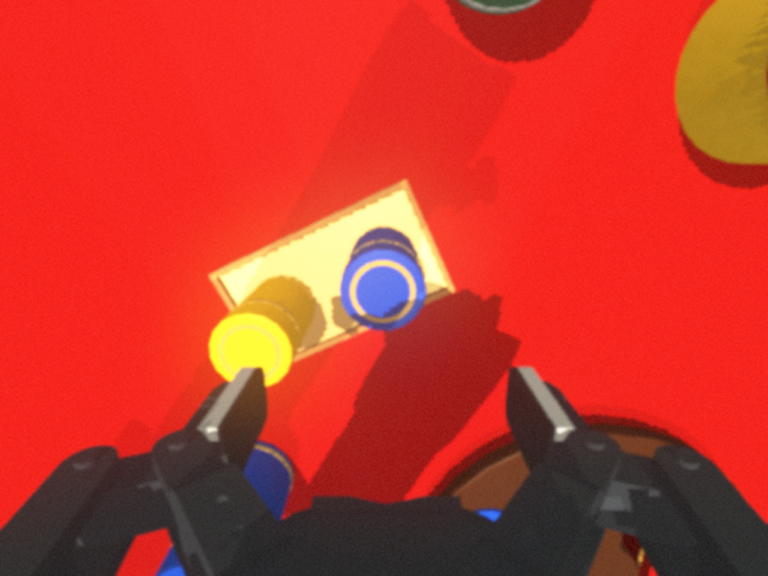

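Both caddies still stand upright; blue is centred between the fingers (384,290). Grasping.

```bash
python3 -m inch '[[[0,0,0],[50,2.3,-1],0.1],[[0,0,0],[100,2.3,-1],0.1],[[0,0,0],[132,2.3,-1],0.1],[[0,0,0],[139.5,2.3,-1],0.1],[[0,0,0],[139.5,2.3,-1],0.15],[[0,0,0],[139.5,2.3,-1],0.3],[[0,0,0],[139.5,2.3,-1],0.6],[[0,0,0],[139.5,2.3,-1],0.6],[[0,0,0],[139.5,2.3,-1],0.6],[[0,0,0],[139.5,2.3,-1],0.6]]' 40; python3 -c "
from h import *
st()"
```

```text
clock: 24.65
position: [0.5239, 0.3607, 0.0619]
ee_rot: [0.093, 0.7, -0.093, 0.702]
ft_force: [-1.5, -0.2, 6.9]
grip_width: 0.619
t 24.65 p [523.9 360.7  61.9] yaw -15.17 tilt 0.11 F [-1.5 -0.2  6.9] w 0.619 q [-0.47  0.51 -0.26  1.6   0.15  1.05 -1.04]
```

```bash
python3 -m inch '[[[0,0,0],[-35,0,0],0.6],[[0,0,0],[-85,0,0],0.6],[[0,0,0],[-135,0,0],0.6],[[0,0,0],[-135,0,0],0.6],[[0,0,0],[-135,0,0],0.6]]'; python3 -c "
from h import *
st();to([.5465,.0727,.197],-15);to([.5465,.0727,.096],-15);a=camera('scene');save(a,'s16',s=1.5)"
```

```text
clock: 25.28
position: [0.5233, 0.3604, 0.1964]
ee_rot: [0.093, 0.7, -0.093, 0.701]
ft_force: [-0.1, 0.1, -2.6]
grip_width: 0.624
t 25.27 p [523.3 360.4 196.4] yaw -15.17 tilt 0.09 F [-0.1  0.1 -2.6] w 0.624 q [-0.47  0.39 -0.28  1.47  0.11  1.3  -1.01]
turn [-0.17  0.09  0.01] shift [  -0.4 -271.6   97.6]
turn [-0.17  0.09  0.01] shift [ 100.6 -271.6   97.5]
```

View pics/s16.png

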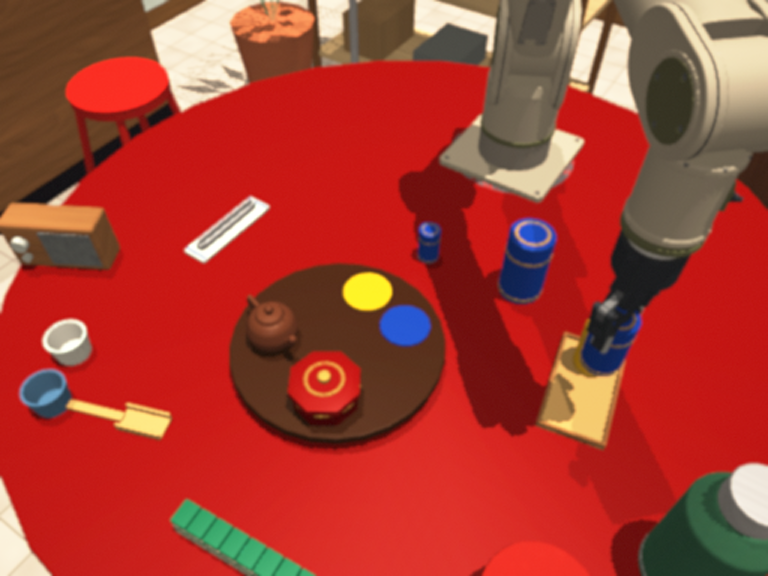

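The blue caddy is lifted (605,345), the yellow remains behind it in the tray, and the tongs are on the rest (228,225). Carrying to the blue coaster (405,325).

```bash
python3 -m inch '[[[0,0,0],[-3,-30,11],0.6],[[0,0,0],[-3,-75,27],0.6],[[0,0,0],[-3,-120,43],0.6],[[0,0,0],[-3,-165,59],0.6],[[0,0,0],[-3,-210,75],0.6],[[0,0,0],[-3,-250,90],0.6],[[0.2,0,0],[-1,-271.5,97.5],0.6],[[0.2,0,0],[-1,-271.5,97.5],0.6],[[0.2,0,0],[-1,-271.5,97.5],0.6]]'; python3 -c "
from h import *
o=st();to([.5465,.0727,.096],-15);w=camera('wrist');save(w,'w17',s=1.5)
q=pts(w,o).reshape(-1,3);hsv=cv2.cvtColor(w['pixels'],cv2.COLOR_RGB2HSV).reshape(-1,3).astype(int)
for n,lo,hi,c in(('b',105,130,(.545,.073)),('y',20,35,(.519,-.021))):
    m=(q[:,2]>.037)&(q[:,2]<.046)&(hsv[:,0]>lo)&(hsv[:,0]<hi)&(hsv[:,1]>120)&(np.hypot(q[:,0]-c[0],q[:,1]-c[1])<.06)
    e=(q[m][:,:2]*1000).astype(np.float32)
    if len(e)>20: print(n,len(e),cv2.minEnclosingCircle(e),cv2.fitEllipse(cv2.convexHull(e)))
"
```

```text
clock: 26.45
position: [0.5455, 0.0736, 0.196]
ee_rot: [0.094, 0.701, -0.095, 0.7]
ft_force: [0.4, 0.5, -3.0]
grip_width: 0.623
t 26.45 p [545.5  73.6 196. ] yaw -15.31 tilt 0.1 F [ 0.4  0.5 -3. ] w 0.623 q [-0.1   0.2  -0.14  1.7   0.03  1.24 -0.51]
turn [-0.31 -0.06  0.08] shift [100.   -0.4   1.3]
b 1626 ((551.3778686523438, 75.25924682617188), 37.752235412597656) ((555.779541015625, 78.52081298828125), (48.92623519897461, 73.11892700195312), 33.40457534790039)
```

View pics/w17.png

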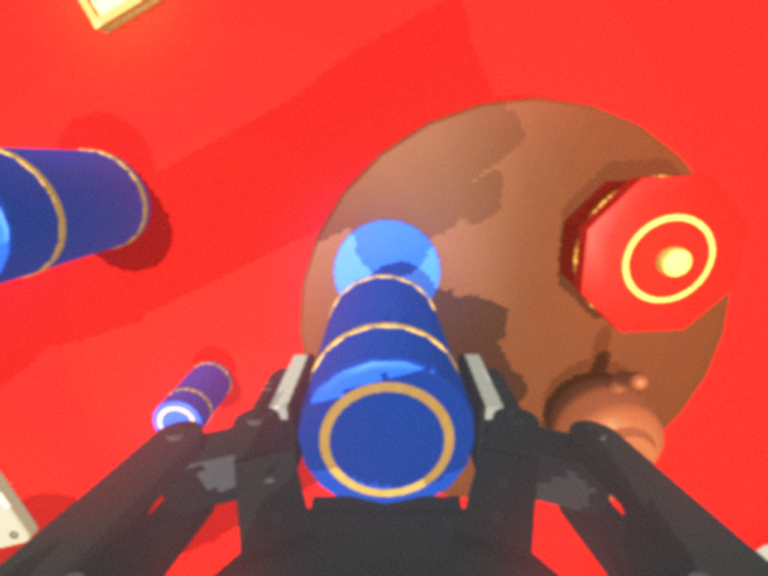

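```bash
python3 -m inch '[[[-0.3,0,0],[40,-0.6,1],0.6],[[-0.3,0,0],[75,-0.6,1],0.6],[[-0.3,0,0],[94,-0.6,1],0.6],[[-0.3,0,0],[98,-0.6,1],0.6],[[-0.3,0,0],[99,-0.6,1],0.6],[[-0.3,0,0],[100,-0.6,1],0.6],[[-0.3,0,0],[100,-0.6,1],0.6]]'; python3 -c "
from h import *
st()"
```

```text
clock: 27.38
position: [0.5467, 0.0731, 0.0969]
ee_rot: [0.092, 0.701, -0.092, 0.701]
ft_force: [0.4, -0.2, -2.3]
grip_width: 0.619
t 27.38 p [546.7  73.1  96.9] yaw -14.97 tilt 0.05 F [ 0.4 -0.2 -2.3] w 0.619 q [-0.1   0.29 -0.14  1.81  0.05  1.04 -0.51]
```

```bash
python3 -m inch '[[[0,0,0],[1,0,0],0.6],[[0,0,0],[1.7,0,0],0.6],[[0,0,0],[1.7,0,0],0.6]]'; python3 -c "
from h import *
st()"
```

```text
clock: 27.75
position: [0.547, 0.0732, 0.0959]
ee_rot: [0.092, 0.701, -0.092, 0.701]
ft_force: [-2.7, -0.7, 5.1]
grip_width: 0.625
t 27.75 p [547.   73.2  95.9] yaw -14.97 tilt 0.06 F [-2.7 -0.7  5.1] w 0.625 q [-0.1   0.29 -0.14  1.81  0.05  1.04 -0.51]
```

Contact. Releasing and going up.

```bash
python3 -m inch '[[[0,0,0],[-0.3,0,0],0.3],[[0,0,0],[-0.3,0,0],0.1],[[0,0,0],[-0.3,0,0],0],[[0,0,0],[-0.3,0,0],0],[[0,0,0],[-40,0,0],0],[[0,0,0],[-80,0,0],0],[[0,0,0],[-105,0,0],0],[[0,0,0],[-105,0,0],0]]'; python3 - <<'E'
from h import *
o=st();to([.4288,.3426,.2],-15);w=camera('wrist');save(w,'w18',s=1.5);P=pts(w,o)
tops(P,w['pixels'],.131,.142)
a=camera('scene');save(a,'s18',(220,150,340,250),5);tops(pts(a),a['pixels'],.131,.142)
E
```

```text
clock: 28.75
position: [0.548, 0.0735, 0.203]
ee_rot: [0.092, 0.699, -0.092, 0.703]
ft_force: [-0.8, -0.1, -1.1]
grip_width: 1.004
t 28.75 p [548.   73.5 203. ] yaw -14.97 tilt 0.27 F [-0.8 -0.1 -1.1] w 1.004 q [-0.1   0.19 -0.14  1.69  0.03  1.25 -0.5 ]
turn [ 0.03  0.26 -0.07] shift [   2.4  229.2 -184.7]
blue n 1523 circ [544.2  73.2] 26.8 rect [545.3  73.7] [49.8 51.5] z 0.1363
yellow few 0
blue n 177 circ [550.   74.1] 25.7 rect [549.8  75.4] [41.6 46.6] z 0.136
yellow few 0
```

View pics/w18.png

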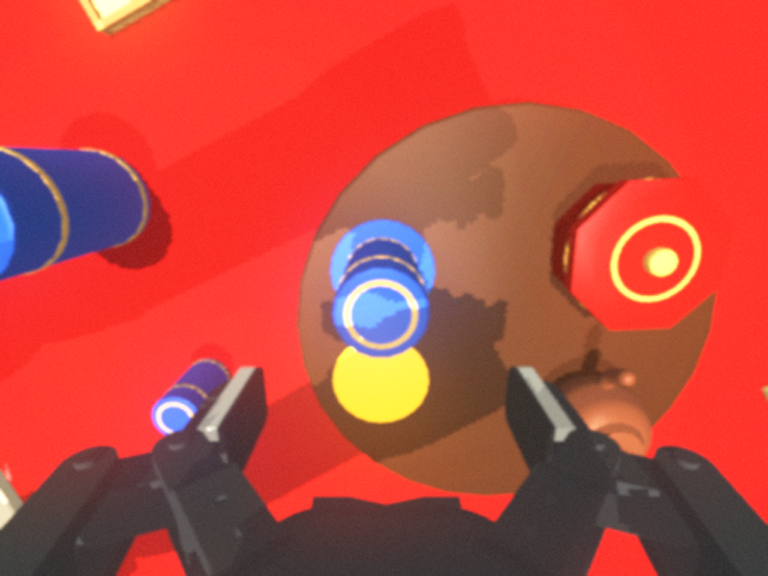

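View pics/s18.png

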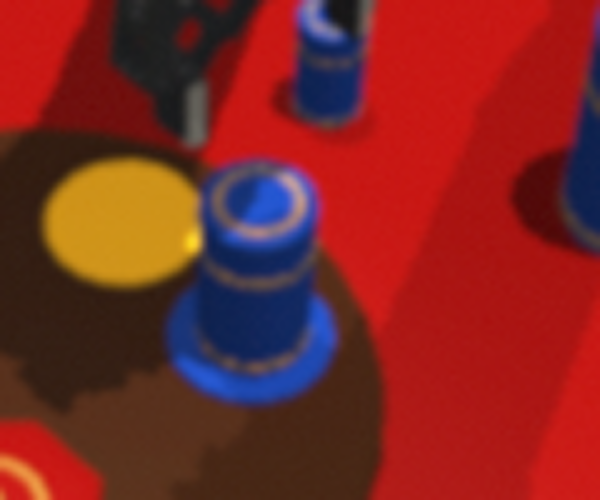

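Blue stands well inside its coaster, with blue rim visible all round in the scene crop. Now for the yellow.

```bash
python3 -m inch '[[[0,0.2,0],[0,30,-24],0],[[0,0.2,0],[2,75,-60],0],[[0,0.2,0],[2,120,-97],0],[[0,0.2,0],[2,165,-133],0],[[0,0.2,0],[2,205,-165],0],[[0,0.2,0],[2,229,-184.5],0],[[0,0.2,0],[2,229,-184.5],0],[[0,0.2,0],[2,229,-184.5],0]]'; python3 -c "
from h import *
o=st();to([.4286,.3426,.0595],-15);w=camera('wrist');save(w,'w19',s=1.5);tops(pts(w,o),w['pixels'],.095,.108,{'blue':[0,0],'yellow':[.428,.342]})"
```

```text
clock: 29.85
position: [0.4277, 0.341, 0.197]
ee_rot: [0.092, 0.702, -0.093, 0.7]
ft_force: [0.7, -0.3, 0.2]
grip_width: 0.998
t 29.85 p [427.7 341.  197. ] yaw -15.01 tilt 0.25 F [ 0.7 -0.3  0.2] w 0.998 q [-0.44  0.21 -0.35  1.7   0.07  1.25 -1.08]
turn [-0.01 -0.21  0.13] shift [137.5   2.1   0.9]
blue few 0
yellow n 1936 circ [427.9 341.5] 26.8 rect [426.8 347.4] [53.6 41.1] z 0.1024
```

```bash
python3 -m inch '[[[0,-0.2,0.1],[50,1.7,0.3],0.1],[[0,-0.2,0.1],[100,1.7,0.3],0.1],[[0,-0.2,0.1],[130,1.7,0.3],0.1],[[0,-0.2,0.1],[137.5,1.7,0.3],0.1],[[0,-0.2,0.1],[137.5,1.7,0.3],0.15],[[0,-0.2,0.1],[137.5,1.7,0.3],0.3],[[0,-0.2,0.1],[137.5,1.7,0.3],0.6],[[0,-0.2,0.1],[137.5,1.7,0.3],0.6],[[0,-0.2,0.1],[137.5,1.7,0.3],0.6],[[0,-0.2,0.1],[137.5,1.7,0.3],0.6]]' 40; python3 -c "
from h import *
st()";  python3 -m inch '[[[0,0,0],[-35,0,0],0.6],[[0,0,0],[-85,0,0],0.6],[[0,0,0],[-135,0,0],0.6],[[0,0,0],[-135,0,0],0.6],[[0,0,0],[-135,0,0],0.6]]'; python3 -c "
from h import *
st();to([.5195,-.0195,.197],-15);to([.5195,-.0195,.0965],-15);a=camera('scene');save(a,'s20',s=1.5)"
```

```text
clock: 31.15
position: [0.4292, 0.3427, 0.0614]
ee_rot: [0.093, 0.7, -0.092, 0.702]
ft_force: [-2.4, -1.5, 7.7]
grip_width: 0.621
t 31.15 p [429.2 342.7  61.4] yaw -15.06 tilt 0.14 F [-2.4 -1.5  7.7] w 0.621 q [-0.47  0.35 -0.34  1.83  0.14  0.98 -1.13]
clock: 31.78
position: [0.4285, 0.3422, 0.1958]
ee_rot: [0.093, 0.7, -0.092, 0.702]
ft_force: [0.2, -0.7, -3.3]
grip_width: 0.622
t 31.77 p [428.5 342.2 195.8] yaw -15.07 tilt 0.11 F [ 0.2 -0.7 -3.3] w 0.622 q [-0.44  0.21 -0.36  1.7   0.08  1.24 -1.08]
turn [-0.07  0.1  -0.05] shift [  -1.2 -325.6  181.8]
turn [-0.07  0.1  -0.05] shift [  99.3 -325.7  181.7]
```

View pics/s20.png

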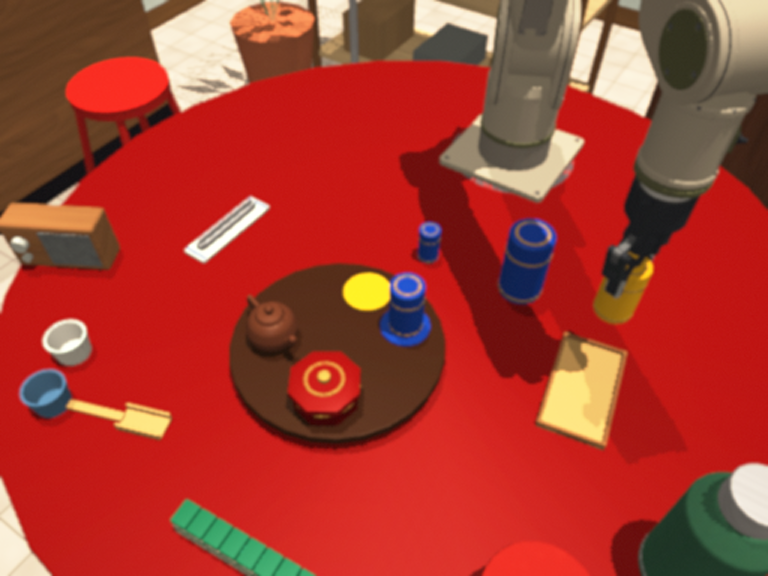

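The carried yellow's base is only a few mm above the blue caddy's top, so I raise 45 mm and route nearer the robot.

```bash
python3 -m inch '[[[0,0,0],[-25,-20,5],0.6],[[0,0,0],[-45,-60,20],0.6],[[0,0,0],[-45,-105,38],0.6],[[0,0,0],[-45,-150,55],0.6],[[0,0,0],[-45,-195,75],0.6],[[0,0,0],[-45,-240,100],0.6],[[0,0,0],[-45,-285,130],0.6],[[0,0,0],[-45,-320,160],0.6],[[0,0,0],[-45,-326,181],0.6],[[0,0,0],[-45,-326,181],0.6]]'; python3 -c "
from h import *
o=st();to([.5195,-.0195,.0975],-15);w=camera('wrist');save(w,'w21',s=1.5)"
```

```text
clock: 33.08
position: [0.5181, -0.0211, 0.2383]
ee_rot: [0.093, 0.702, -0.094, 0.7]
ft_force: [-0.6, 0.1, -2.8]
grip_width: 0.627
t 33.08 p [518.1 -21.1 238.3] yaw -15.19 tilt 0.15 F [-0.6  0.1 -2.8] w 0.627 q [-0.03  0.1  -0.02  1.73  0.    1.32 -0.31]
turn [-0.19 -0.13  0.08] shift [140.8   2.1   1.2]
```

View pics/w21.png

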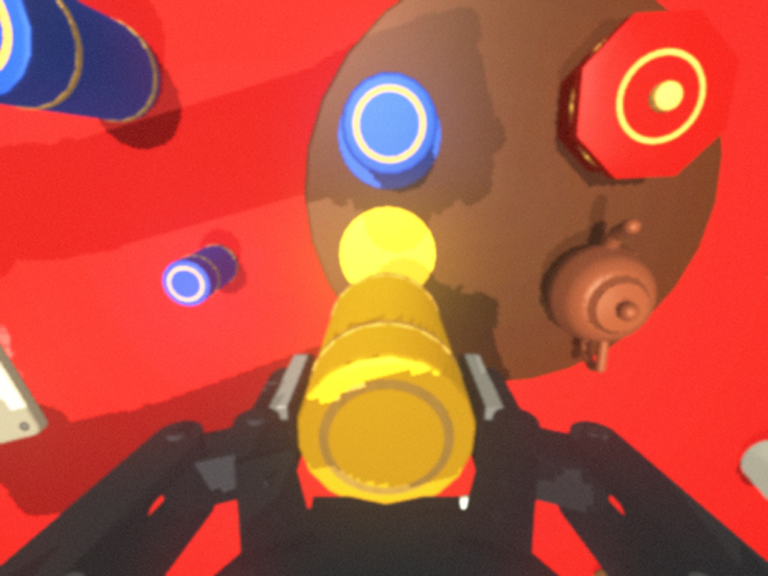

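Blue is undisturbed at (390,125), with the yellow over its coaster (388,250). Lowering.

```bash
python3 -m inch '[[[-0.2,-0.1,0],[40,1.5,1],0.6],[[-0.2,-0.1,0],[85,1.5,1],0.6],[[-0.2,-0.1,0],[120,1.5,1],0.6],[[-0.2,-0.1,0],[136,1.5,1],0.6],[[-0.2,-0.1,0],[140,1.5,1],0.6],[[-0.2,-0.1,0],[141,1.5,1],0.6],[[-0.2,-0.1,0],[141.5,1.5,1],0.6],[[-0.2,-0.1,0],[141.5,1.5,1],0.6]]'; python3 -c "
from h import *
st()"
```

```text
clock: 34.12
position: [0.5191, -0.0188, 0.0978]
ee_rot: [0.091, 0.701, -0.092, 0.701]
ft_force: [0.7, 0.5, -2.5]
grip_width: 0.625
t 34.12 p [519.1 -18.8  97.8] yaw -14.9 tilt 0.05 F [ 0.7  0.5 -2.5] w 0.625 q [-0.03  0.22 -0.02  1.89  0.01  1.02 -0.32]
```

```bash
python3 -m inch '[[[0,0,0],[1,-0.7,0],0.6],[[0,0,0],[2,-0.7,0],0.6],[[0,0,0],[2.7,-0.7,0],0.6],[[0,0,0],[2.7,-0.7,0],0.6]]'; python3 -c "
from h import *
st()"
```

```text
clock: 34.62
position: [0.519, -0.0195, 0.0954]
ee_rot: [0.091, 0.701, -0.092, 0.701]
ft_force: [-3.6, 0.7, 4.8]
grip_width: 0.622
t 34.62 p [519.  -19.5  95.4] yaw -14.9 tilt 0.06 F [-3.6  0.7  4.8] w 0.622 q [-0.03  0.23 -0.02  1.9   0.01  1.02 -0.32]
```

Contact. Releasing and retreating.

```bash
python3 -m inch '[[[0,0,0],[-0.3,0,0],0.3],[[0,0,0],[-0.3,0,0],0.1],[[0,0,0],[-0.3,0,0],0],[[0,0,0],[-0.3,0,0],0],[[0,0,0],[-40,0,0],0],[[0,0,0],[-85,0,0],0],[[0,0,0],[-140,0,-30],0],[[0,0,0],[-150,-60,-70],0],[[0,0,0],[-150,-120,-70],0],[[0,0,0],[-150,-120,-70],0]]'; python3 - <<'E'
from h import *
o=st();w=camera('wrist');save(w,'w22',s=1.5);tops(pts(w,o),w['pixels'],.131,.142)
for n in('scene','side'):
    a=camera(n);P=pts(a);save(a,n+'22',s=1.5);tops(P,a['pixels'],.132,.142)
    q=P.reshape(-1,3);hsv=cv2.cvtColor(a['pixels'],cv2.COLOR_RGB2HSV).reshape(-1,3).astype(int)
    for k,lo,hi,c in(('b',105,130,(.545,.073)),('y',20,35,(.519,-.021))):
        m=(q[:,2]>.037)&(q[:,2]<.043)&(hsv[:,0]>lo)&(hsv[:,0]<hi)&(hsv[:,1]>120)&(np.hypot(q[:,0]-c[0],q[:,1]-c[1])<.06)
        e=(q[m][:,:2]*1000).astype(np.float32);print(n,'coaster',k,cv2.minEnclosingCircle(e))
    if n=='scene': save(a,'c22',(210,140,310,240),6)
    else: save(a,'d22',(200,140,340,240),5)
E
```

```text
clock: 35.88
position: [0.4188, -0.1212, 0.2461]
ee_rot: [0.093, 0.7, -0.094, 0.702]
ft_force: [0.5, 0.6, 0.1]
grip_width: 1.0
t 35.88 p [ 418.8 -121.2  246.1] yaw -15.26 tilt 0.14 F [0.5 0.6 0.1] w 1.0 q [ 0.08 -0.1   0.09  1.91  0.01  1.33 -0.1 ]
blue few 0
yellow n 3561 circ [517.5 -20.7] 27.0 rect [517.2 -20.9] [52.8 52.8] z 0.1363
blue n 177 circ [546.9  72.2] 27.0 rect [551.1  75.1] [42.8 49.7] z 0.1356
yellow n 283 circ [521.  -18.7] 26.3 rect [521.4 -18.9] [48.7 49. ] z 0.1358
scene coaster b ((545.1668090820312, 72.06918334960938), 41.05494689941406)
scene coaster y ((521.0233154296875, -16.615331649780273), 39.5054817199707)
blue n 49 circ [539.6  68. ] 25.6 rect [534.1  64.2] [30.3 50. ] z 0.135
yellow n 175 circ [516.7 -22.7] 27.3 rect [514.9 -21.9] [48.5 50.9] z 0.1359
side coaster b ((529.7776489257812, 71.66954040527344), 37.446388244628906)
side coaster y ((516.9360961914062, -21.25594139099121), 40.9531364440918)
```

View pics/scene22.png

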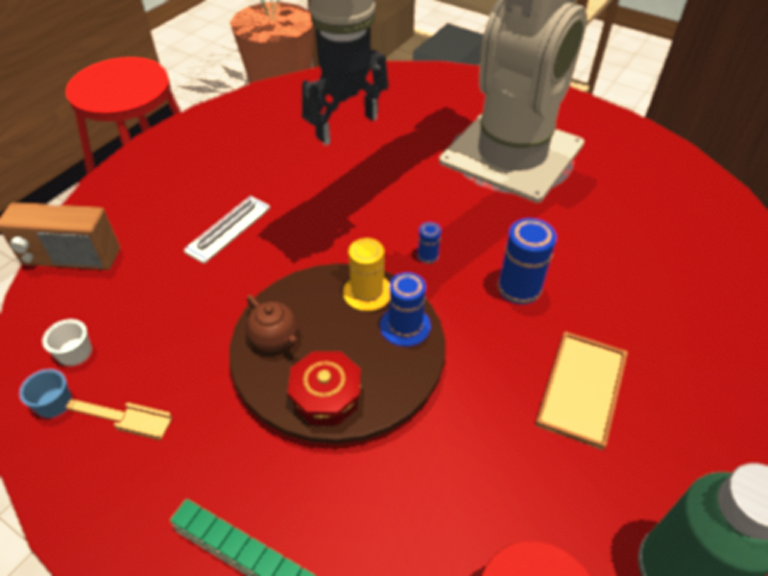

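View pics/c22.png

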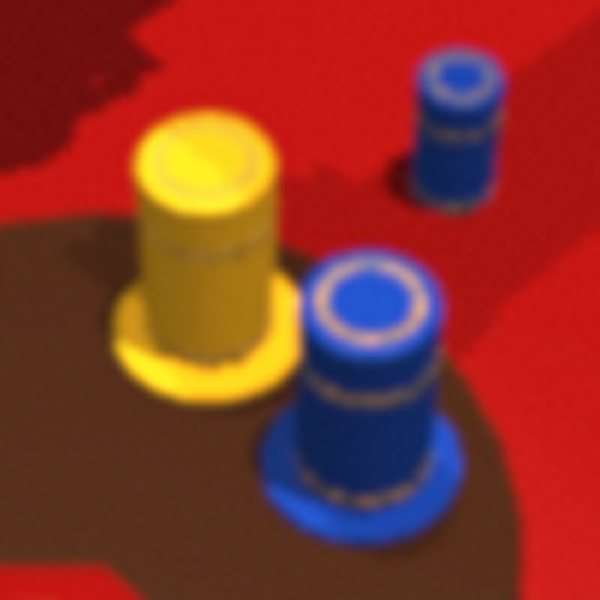

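View pics/d22.png

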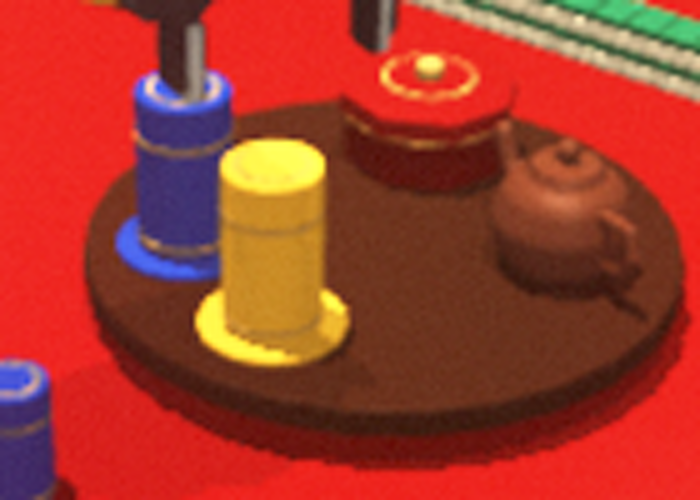

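Both caddies are upright with their coaster's rim visible all round, within about 3 mm of centre (13 mm allowed). The tongs are on the rest, the teapot and box look unmoved, and the gripper is clear of everything.

```bash
python3 -c "
from h import *
print(manip.hand_in())"
```

```text
the job is handed in; nothing more can be done
None
```

The job is done and handed in at about 36 s of the 128 s allowed. I moved the blue caddy (the middle-sized one, on the blue coaster) and then the yellow one to the bamboo tray. I then laid the tongs on the porcelain rest and stood each caddy back on its own coaster.

- **Tongs:** measured from the wrist camera after release, they lie within 1 mm of the rest's centre and 0.6° off its long axis.
- **Caddies:** both stand upright. The yellow is within about 3 mm of its coaster's centre and the blue about 2 mm, against 13 mm allowed; the cameras show rim around each base where it is in view.
- **Bystanders:** the teapot and candy box look unmoved. I judged that by eye from the pictures, not by measurement.
- **Robot:** every wrist force I read was 10 N or less, and the gripper was open and clear of everything at hand-in.
- **Disagreements:** the three cameras differ by 2–4 mm on absolute positions. The final side-camera reading of the blue caddy was unreliable because the gripper blocked its view, so I relied on the wrist and scene cameras there.

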